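# Push the stray lot tray back into its row

### The job

One lot has been left out of the row on the preview table. With your fingertips, gently push the white tray that holds the glass dome and the brass candlestick along the table into the gap between the blue tray and the brown tray, until it sits square with its far side fully home against the wooden riser, then take your hand away. Do not pinch or lift the tray, do not touch or topple the dome or the candlestick, and leave the other lots and the things on the table where they are.

Things in the scene. Friction and masses are not known exactly. Their poses are not given: they have to be found in the camera images.
- lot_tray: the stray lot: open white card tray, 120 mm deep (own x) by 180 mm wide (own y), walls 50 mm high and 5 mm thick, floor 5 mm. Origin: centre of its underside; own x points to its far side, roughly away from the robot (within 0.35 rad of the riser's x). It slides freely on the table; with its lot it weighs 0.6 to 0.9 kg, its centre of mass about 10 mm to the far side of its middle, and takes roughly 2 to 8 N to slide.
- tray_far_edge (a point): point on the far outer face of the stray tray, mid-width, 25 mm up; tray axes
- riser: fixed long wooden display riser, 60 mm high and 940 mm wide, low lots standing on top. Origin: on the table, at mid-width of its upright front face, the face that looks at the robot. Own x points into the riser (away from the robot, within 0.05 rad of world x), own y along the front face; the face is at own x = 0. Two fixed end trays of the row stand against it, centred 385 mm either side of the origin.
- blue_tray: neighbour in the row: blue-sided tray of the same size as the stray one (120 x 180 x 50 mm), heavy (1.8 kg), with a wooden box and a green tin up to 65 mm high. Origin: centre of its underside; axes parallel to the riser's. Its far side stands about 3 mm off the riser. It may be on either side of the gap. Not fixed: leave it.
- brown_tray: the other neighbour: plain brown card tray, same size and weight, with blue bowls and amber jars up to 72 mm high. Origin and axes as the blue tray. The gap between the inner sides of the two trays is 200 to 212 mm wide, its middle within 5 mm of the riser's own y = 0.
- dome: glass dome on a round wooden base (68 mm across the base, 56 mm across the glass, 104 mm high), loose in the left half (own +y) of the stray tray, the glass at least 40 mm behind the tray's near outer face. Origin: centre of its underside.
- candlestick: brass candlestick, foot 52 mm across, 84 mm high, loose in the right half of the stray tray, its foot at least 45 mm behind the tray's near outer face. Origin: centre of its underside.
- pen_pot: blue ceramic cup, 68 mm across, 85 mm high, standing loose on the left of the table. Origin: centre of its underside. Leave it.
- magnifier: hand magnifier lying on the left of the table, lens ring 80 mm across, 14 mm thick, handle reaching 138 mm from the ring's centre along own -x. Origin: under the ring's centre. Leave it.
- trinket_box: small wooden box 84 x 64 x 47 mm, loose on the right of the table. Origin: centre of its underside. Leave it.
- brass_bell: brass hand bell, 60 mm across, 88 mm high, standing loose on the right of the table. Origin: centre of its underside. Leave it.
Mind the look-alikes: they are no part of the job. What is shaped like the lot_tray but turquoise is not meant.

How it is judged:
By the outcome, as a careful person would: the job done as asked, in the order asked, and still so for the second after the job is handed in, with the robot touching nothing.
It also fails if it takes over 64 s, if anything falls off the work surface, if the arm or the gripper's body presses on something with over 40 N, if the wrist force passes 120 N, or if a joint passes its speed limit or range.

### The arm

A 7-joint arm with a two-finger parallel gripper is mounted at the origin on the work surface. World frame = base frame: x ahead of the robot, y to its left, z up, the work surface at z = 0. Lengths are in m, angles in rad, forces in N, time in s.
With the tool pointing down it reaches from about 0.4 to 0.875 m from the base axis. Payload 19.3 kg.
Tool frame: the origin (TCP) lies between the finger pads; the fingertips stand ahead of it and the grasp point (between the pads) lies 8 mm behind it (bot.tip_extent is the x of the fingertips in the tool frame, in m); x points along the fingers, y is the direction in which the jaws open and shut, and the axes are right-handed (so a half turn about x gives the same grasp; the last joint's range is limited). The gripper opens to 85 mm and grips with 20 to 120 N. Pads are 22 mm wide; open, the fingers measure 114 mm over their backs; the gripper's body (76 mm by 85 mm) begins 54 mm behind the grasp point. The pads swing forward as they close: fully open they stand 13 mm farther back than shut.
Start: joints at [1.257, 0.521, -0.036, 1.599, 0.021, 1.021, -0.113], TCP at [0.151, -0.607, 0.21] pointing down, gripper open.
Joint ranges: [-2.91, 2.91], [-0.3, 2.13], [-1.5, 1.42], [0.17, 2.43], [-1.26, 4.41], [0.16, 1.93], [-2.52, 2.52]. Speed limits (rad/s): [1.89, 1.89, 2.39, 2.39, 3.01, 3.01, 3.01].

### API

Orientations are given as [roll, pitch, yaw] about the fixed x, y, z axes, in that order (R = Rz(yaw) Ry(pitch) Rx(roll)).
In Python, from workcell import observe, grab_frame, camera_info, bot, nets gives the robot as it stands.
- The arm moves only by the tool jog_arm, never from a script. Its argument "commands" is a list of rows, each a list of 6 numbers: the shift along the tool's x, y, z in mm, then the turn, a rotation vector about the tool's x, y, z in rad. A call has 1 to 20 rows; each row shifts and turns the pose as measured when the row begins, along the tool's axes as they then stand; what a row does not reach is not made up. A row lasts 1/10 s, in which the tool goes at most 50 mm and 8.59 degrees, less where a joint would pass 70% of its speed; a pose out of reach is approached as far as the arm can. A call is refused whole if a number of a shift passes 50 or a number of a turn 0.15, either way. A call with a gripper value outside its range is refused whole. "gripper" is the closure in counts, from 0 (fully open) to 255 (shut), set as the call begins (left out, the last holds). The fingers move at their own pace and stop on an object; "newtons" is the grip in N (left out, the last holds). Time passes only in rows, so rows that do not move let the fingers close. It gives the time, the measured TCP pose, the force and the opening at its end, in the units of the state.
- observe(): the state, without advancing time (a new reading comes with each control period).
- grab_frame(name): name is "scene" or "side" or "wrist"; returns the picture (384x512x3 uint8, red, green, blue); there is no depth.
- camera_info(name): a dict with "fov_y" (degrees; the focal length in pixels is half the picture's height over the tangent of half this angle, whatever the lens; pixels are square), "cx", "cy" (the principal point, pixels), "R" (3x3) and "t" (3): a world point X has camera coordinates R X + t; the wrist camera has in their place "tool_from_camera" (4x4, takes a point from camera to tool coordinates, whose origin is the TCP and whose axes are the tool frame's). Camera axes: x right, y down, z forward; pixel columns grow to the right and rows downward; lengths in m; the calibration is good to about 2 mm. A picture is of the moment at which its call begins: read the wrist's pose just before it. camera_info takes no time and is no camera call.
- bot.job_done(): hands the job in, once; it reports no verdict.
Trained networks look in the newest picture that a camera, given by its name, has taken for a name from the list of things; names that differ only in an ending like _2 or _b are one class to them, and where a whole thing is asked for, a point or a joint stands for the part that bears it (a point fixed in the world has none). Each returns a list of dicts, best first, with "p" (0 to 1); they miss things now and then, are a little off and sometimes report something else, mostly with a low value. They report only what shows in the picture. A call takes as long as a camera call. They do not tell look-alikes from the thing itself.
- nets.find_in(camera, name): "rect" ([left, top, right, bottom] in pixels, round what is visible of it).
- nets.silhouettes(camera, name): "mask" (384x512 bool, what is visible of it) and "rect" ([left, top, right, bottom] in pixels, round what is visible of it).
- nets.pinpoint(camera, name): "location" ([column, row] in pixels: a listed point, or the origin of a listed thing).
The state is a dict: "clock": time; "qpos": joint angles; "qd": joint speeds; "joint_efforts": joint torques, N m; "position": TCP position; "tool_rot": TCP orientation; "force": force on the tool from outside, world axes, zero at the start; "moment": the same for the moment, N m; "grip_width": finger opening in m.
Only numpy, scipy, OpenCV 4.12 (cv2) and the standard library are available. Lean on these libraries where they do the work, as an engineer would, in place of code of your own. Each camera call takes 0.05 s, during which the arm holds its last target.

## Working session

There is one attempt and no reset: what is moved stays moved. The work goes in short steps, Python scripts to look and compute and a tool call to move; the robot and the scene stay as the last step left them, time stands still between calls to the robot, and variables do not carry over. Pictures are saved under pics/ and viewed, and the job is handed in when it is done.

Besides the shell and the picture viewer there is one more tool, called after "Request:" as name(argument=value, ...) on one line, values as JSON. jog_arm: Moves the arm, as the interface text tells. Its arguments: {"type":"object","properties":{"commands":{"type":"array","items":{"type":"array","items":{"type":"number"}}},"gripper":{"type":"number"},"newtons":{"type":"number"}},"required":["commands"]}

```bash
mkdir -p pics; ls
python3 - <<'E'
from workcell import *
import cv2
for n in ["scene","side"]:
    cv2.imwrite(f"pics/{n}0.png",grab_frame(n)[:,:,::-1])
    c=camera_info(n);print(n,c)
print(camera_info("wrist"));print(observe(),bot.tip_extent)
E
```

```text
pics
scene {'fov_y': 57.84849386316117, 'cx': 260.2646262985625, 'cy': 191.60506449331808, 'R': array([[-0.65151794,  0.75852182,  0.01300057],
       [ 0.59976779,  0.52550156, -0.60342912],
       [-0.46454598, -0.38534757, -0.79731066]]), 't': array([ 0.28571273, -0.26155562,  1.3648892 ])}
side {'fov_y': 52.94802467104475, 'cx': 260.6241158358889, 'cy': 190.3268555094131, 'R': array([[-0.96085304, -0.27632128, -0.02019851],
       [-0.19011721,  0.71061261, -0.67741063],
       [ 0.20153629, -0.64705198, -0.73532772]]), 't': array([0.46629853, 0.10578995, 0.96373056])}
{'fov_y': 60.570886194735785, 'cx': 255.1123365189782, 'cy': 187.7020346580862, 'tool_from_camera': array([[ 6.24772760e-04, -2.96201111e-01,  9.55125390e-01,
        -1.62911030e-01],
       [ 9.99999724e-01, -1.98867061e-04, -7.15798406e-04,
        -5.54081944e-04],
       [ 4.01963262e-04,  9.55125574e-01,  2.96200905e-01,
        -7.55565857e-02],
       [ 0.00000000e+00,  0.00000000e+00,  0.00000000e+00,
         1.00000000e+00]])}
{'clock': 0.1, 'qpos': array([ 1.25679037,  0.52195817, -0.0363669 ,  1.59992549,  0.02118483,
        1.02108994, -0.11277173]), 'qd': array([-0.00038164, -0.00062194,  0.00020168, -0.00066398,  0.00042208,
       -0.00044068, -0.00053281]), 'joint_efforts': array([ 2.98372768e-03, -9.28483415e+01,  1.98383711e+00, -3.70532870e+01,
        1.81448384e-02,  5.30077406e-03, -1.26746477e-04]), 'position': array([ 0.1507929 , -0.60621701,  0.20948964]), 'tool_rot': array([-1.5346237 ,  1.5697992 ,  1.85081803]), 'force': array([-0.98652931, -0.46090896,  0.26401839]), 'moment': array([-0.00169465, -0.00495139, -0.00011858]), 'grip_width': 0.08523304463425288} 0.011
```

View pics/scene0.png

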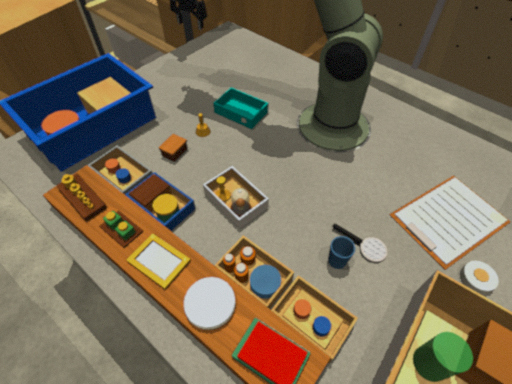

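View pics/side0.png

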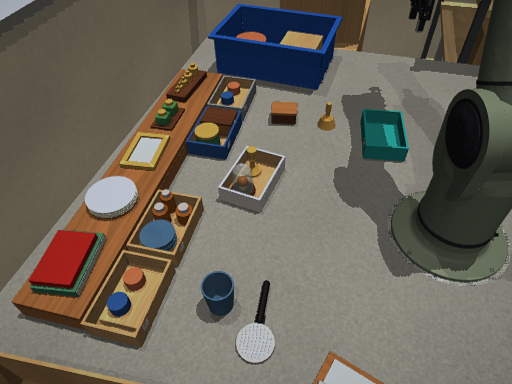

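The white tray is centred near (237,194) in scene and (252,178) in side. The gap lies behind it, with the blue tray at (162,202) in scene and the brown tray at (255,270). The turquoise look-alike is at (240,107) and plays no part. Next I'll zoom in for the corners.

Run:
```python
import cv2,numpy as np
def crop(f,o,x0,y0,x1,y1,s,step=10):
    a=cv2.imread(f)[y0:y1,x0:x1]; a=cv2.resize(a,None,fx=s,fy=s,interpolation=cv2.INTER_CUBIC)
    for x in range((x0+step-1)//step*step,x1,step):
        cv2.line(a,(int((x-x0+.5)*s),0),(int((x-x0+.5)*s),5),(0,0,255),1); cv2.putText(a,str(x),(int((x-x0)*s),15),0,.35,(0,0,255),1)
    for y in range((y0+step-1)//step*step,y1,step):
        cv2.line(a,(0,int((y-y0+.5)*s)),(5,int((y-y0+.5)*s)),(0,0,255),1); cv2.putText(a,str(y),(6,int((y-y0+.5)*s)+3),0,.35,(0,0,255),1)
    cv2.imwrite(o,a)
crop("pics/scene0.png","pics/c1.png",145,155,305,275,5)
crop("pics/side0.png","pics/c2.png",180,90,300,260,3.5)
```

```text
(no output)
```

View pics/c1.png

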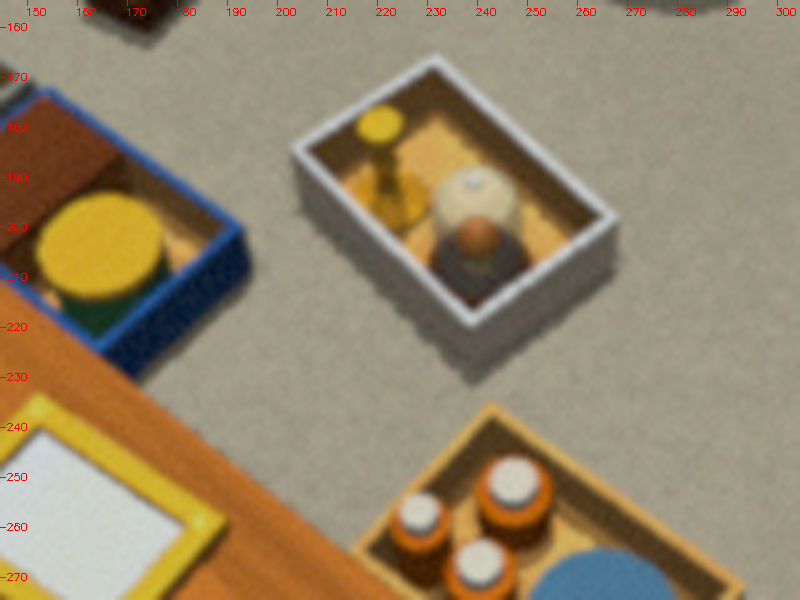

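View pics/c2.png

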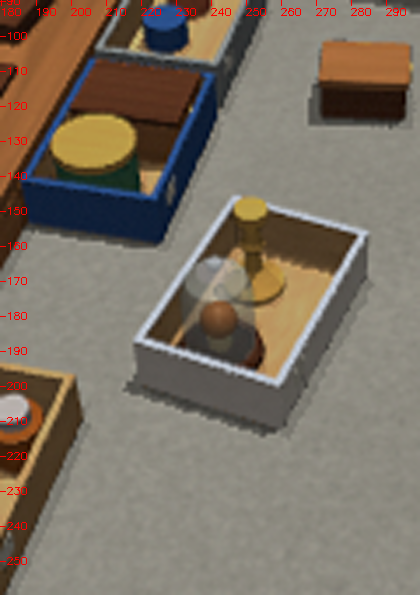

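```bash
cat > h.py <<'E'
import numpy as np
from scipy.optimize import least_squares
from workcell import camera_info, observe
from scipy.spatial.transform import Rotation as Ro
def cam(n,st=None):
    c=camera_info(n);f=192/np.tan(np.radians(c['fov_y']/2))
    if 'R' in c: return c['R'],c['t'],f,c['cx'],c['cy']
    T=np.eye(4);T[:3,:3]=Ro.from_euler('xyz',st['tool_rot']).as_matrix();T[:3,3]=st['position']
    M=np.linalg.inv(T@c['tool_from_camera']);return M[:3,:3],M[:3,3],f,c['cx'],c['cy']
def proj(C,X):
    R,t,f,cx,cy=C;p=np.atleast_2d(X)@R.T+t;return np.c_[cx+f*p[:,0]/p[:,2],cy+f*p[:,1]/p[:,2]]
def back(C,uv,z):
    R,t,f,cx,cy=C;d=R.T@np.array([(uv[0]-cx)/f,(uv[1]-cy)/f,1]);o=-R.T@t;return o+d*(z-o[2])/d[2]
NM,NP,FP,FM=(-.06,-.09),(-.06,.09),(.06,.09),(.06,-.09)
def fit(obs,p0=(.6,0,0)):  # obs list of (C, corner, z, uv)
    def r(p):
        c,s=np.cos(p[2]),np.sin(p[2]);o=[]
        for C,k,z,uv in obs:
            o.append(proj(C,[p[0]+c*k[0]-s*k[1],p[1]+s*k[0]+c*k[1],z])[0]-uv)
        return np.ravel(o)
    q=least_squares(r,p0,loss='soft_l1');return q.x,r(q.x).reshape(-1,2)
E
python3 - <<'E'
from h import *
S,D=cam('scene'),cam('side')
lot={'S':{NM:(231.5,165.1),NP:(267.9,197.1),FP:(238.5,219.9),FM:(203.1,183.9)},
'D':{NM:(284.6,156.4),NP:(258.6,199.5),FP:(218.1,187.5),FM:(246.6,145.8)}}
blue={'S':{NP:(192.9,198.9),FP:(164.1,224.9),NM:(154.1,172.5)},'D':{NP:(224.6,146.1),FP:(186.1,140.9),NM:(241.2,109.5)}}
brown={'S':{NM:(242.5,235.5),FM:(214.9,264.1),NP:(293.5,271.5)},'D':{NM:(200.9,196.9)}}
for n,o in dict(lot=lot,blue=blue,brown=brown).items():
    L=[(C,k,.05,uv) for c,C in(('S',S),('D',D)) for k,uv in o[c].items()]
    for sub in(L,[l for l in L if l[0] is S],[l for l in L if l[0] is D]):
        if len(sub)<2: continue
        x,r=fit(sub);print(n,x.round(4),np.abs(r).max().round(2))
E
```

```text
lot [ 0.5179 -0.0381 -0.1302] 1.29
lot [ 0.5164 -0.0399 -0.1252] 0.65
lot [ 0.5184 -0.0367 -0.1336] 0.79
blue [ 0.6906 -0.202   0.0484] 0.89
blue [ 0.6904 -0.2016  0.0485] 0.85
blue [ 0.6912 -0.203   0.0483] 0.67
brown [0.6754 0.1796 0.0357] 0.74
brown [0.6751 0.1792 0.0339] 0.7
```

Run:
```python
from h import *
S,D=cam('scene'),cam('side')
p=np.array([.518,-.038]);c,s=np.cos(-.13),np.sin(-.13);R=np.array([[c,-s],[s,c]])
for n,C,uv,z in [('candle top',S,(220.5,179.5),.084),('candle top',D,(251,149.5),.084),('foot',S,(223.5,196),.01),('foot',D,(254.5,171),.01),
 ('dome base',S,(241,210),.02),('dome base',D,(243,190),.02),('domeapex',S,(239.5,191),.104),('domeapex',D,(241,164),.104),('box',S,(173,146),.047),('box',D,(284,106),.047),('bell',S,(202,131),.02),('bell',D,(326,125),.02)]:
    X=back(C,uv,z);print(n,X.round(3),(R.T@(X[:2]-p)).round(3))
st=observe();print(Ro.from_euler('xyz',st['tool_rot']).as_matrix().round(3))
```

```text
candle top [ 0.532 -0.085  0.084] [ 0.02  -0.045]
candle top [ 0.535 -0.084  0.084] [ 0.023 -0.044]
foot [ 0.536 -0.075  0.01 ] [ 0.023 -0.034]
foot [ 0.526 -0.077  0.01 ] [ 0.013 -0.038]
dome base [0.544 0.01  0.02 ] [0.019 0.051]
dome base [0.532 0.011 0.02 ] [0.007 0.051]
domeapex [0.537 0.001 0.104] [0.013 0.041]
domeapex [ 0.536 -0.002  0.104] [0.014 0.038]
box [ 0.514 -0.34   0.047] [ 0.035 -0.3  ]
box [ 0.507 -0.357  0.047] [ 0.031 -0.318]
bell [ 0.376 -0.342  0.02 ] [-0.101 -0.32 ]
bell [ 0.361 -0.327  0.02 ] [-0.118 -0.307]
[[-0.     0.241 -0.97 ]
 [ 0.001 -0.97  -0.241]
 [-1.    -0.001  0.   ]]
```

Request:
jog_arm(commands=[[0,0,0,0.1,0,0],[0,0,0,0.1,0,0],[0,0,0,0,0,-0.1],[0,0,0,0,0,-0.1],[0,0,0,0,0,-0.1],[0,0,0,0,0,0]], gripper=255, newtons=20)

```text
clock: 0.7
position: [0.1508, -0.6039, 0.2084]
tool_rot: [-1.568, 1.255, 1.61]
force: [-0.1, -0.9, -0.3]
grip_width: 0.0003
```

```bash
cat >> h.py <<'E'
def status():
    s=observe();R=Ro.from_euler('xyz',s['tool_rot']).as_matrix()
    print('t',round(s['clock'],2),'pos',s['position'].round(4),'F',s['force'].round(1),'grip',round(s['grip_width'],4));print(R.round(3))
    return s,R
def to(tgt,n=1):
    s,R=status();d=R.T@(np.array(tgt)-s['position'])*1000;print('tool shift total',d.round(1),'per row',(d/n).round(2));return d
E
python3 - <<'E'
from h import *
to((.536,-.20,.18),12)
E
```

```text
t 0.7 pos [ 0.1508 -0.6039  0.2084] F [-0.1 -0.9 -0.3] grip 0.0003
[[-0.012  0.035 -0.999]
 [ 0.311 -0.95  -0.037]
 [-0.95  -0.311  0.001]]
tool shift total [ 147.8 -361.4 -399.8] per row [ 12.31 -30.12 -33.32]
```

Request:
jog_arm(commands=[[12,-30,-33,0,0,0],[12,-30,-33,0,0,0],[12,-30,-33,0,0,0],[12,-30,-33,0,0,0],[12,-30,-33,0,0,0],[12,-30,-33,0,0,0],[12,-30,-33,0,0,0],[12,-30,-33,0,0,0],[12,-30,-33,0,0,0],[12,-30,-33,0,0,0],[12,-30,-33,0,0,0],[0,0,0,0,0,0]])

```text
clock: 1.9
position: [0.5108, -0.2197, 0.1797]
tool_rot: [-1.583, 1.269, 1.591]
force: [-0.8, 0.1, -0.5]
grip_width: 0.0001
```

Run:
```python
from h import *
to((.536,-.20,.018),10)
```

```text
t 1.9 pos [ 0.5108 -0.2197  0.1797] F [-0.8  0.1 -0.5] grip 0.0001
[[-0.006  0.032 -0.999]
 [ 0.298 -0.954 -0.033]
 [-0.955 -0.298 -0.004]]
tool shift total [160.1  30.1 -25.2] per row [16.01  3.01 -2.52]
```

Request:
jog_arm(commands=[[15,2.7,-2.5,0,0,0],[15,2.7,-2.5,0,0,0],[15,2.7,-2.5,0,0,0],[15,2.7,-2.5,0,0,0],[15,2.7,-2.5,0,0,0],[15,2.7,-2.5,0,0,0],[15,2.7,-2.5,0,0,0],[15,2.7,-2.5,0,0,0],[15,2.7,-2.5,0,0,0],[15,2.7,-2.5,0,0,0],[0,0,0,0,0,0]])

```text
clock: 3.0
position: [0.5375, -0.197, 0.0223]
tool_rot: [-1.615, 1.279, 1.566]
force: [-1.1, 0.3, -1.2]
grip_width: 0.0002
```

Run:
```python
from h import *
import cv2
to((.536,-.15,.028),10)
cv2.imwrite("pics/s2.png",cv2.resize(grab_frame("side")[60:260,150:400,::-1],None,fx=3,fy=3,interpolation=2))
```

```text
t 3.0 pos [ 0.5375 -0.197   0.0223] F [-1.1  0.3 -1.2] grip 0.0002
[[ 0.001  0.039 -0.999]
 [ 0.288 -0.957 -0.037]
 [-0.958 -0.287 -0.013]]
tool shift total [  8.1 -46.7  -0.4] per row [ 0.81 -4.67 -0.04]Traceback (most recent call last):
  File "<stdin>", line 4, in <module>
NameError: name 'grab_frame' is not defined
```

Request:
jog_arm(commands=[[-7.5,-2.5,0,0,0,0],[1.5,-5,0,0,0,0],[1.5,-5,0,0,0,0],[1.5,-5,0,0,0,0],[1.5,-5,0,0,0,0],[1.5,-5,0,0,0,0],[1,-3,0,0,0,0],[1,-3,0,0,0,0]])

```text
clock: 3.8
position: [0.537, -0.1622, 0.0328]
tool_rot: [-1.625, 1.28, 1.556]
force: [0.3, 0.2, -0.2]
grip_width: -0.0002
```

```bash
sed -i 's/^from workcell.*/from workcell import */; 1a import cv2' h.py
cat >> h.py <<'E'
def snap(n,o,x0=0,y0=0,x1=512,y1=384,s=1,step=10):
    st=observe();a=grab_frame(n)[y0:y1,x0:x1,::-1].copy(); a=cv2.resize(a,None,fx=s,fy=s,interpolation=cv2.INTER_CUBIC)
    for x in range((x0+step-1)//step*step,x1,step):
        q=int((x-x0+.5)*s);cv2.line(a,(q,0),(q,5),(0,0,255),1); cv2.putText(a,str(x),(q-9,15),0,.35,(0,0,255),1)
    for y in range((y0+step-1)//step*step,y1,step):
        q=int((y-y0+.5)*s);cv2.line(a,(0,q),(5,q),(0,0,255),1); cv2.putText(a,str(y),(6,q+3),0,.35,(0,0,255),1)
    cv2.imwrite('pics/'+o,a)
    return st
E
python3 - <<'E'
from h import *
status()
snap('side','s2.png',170,70,330,220,4)
E
```

```text
t 3.8 pos [ 0.537  -0.1622  0.0328] F [ 0.3  0.2 -0.2] grip -0.0002
[[ 0.004  0.04  -0.999]
 [ 0.286 -0.957 -0.037]
 [-0.958 -0.286 -0.015]]
```

View pics/s2.png

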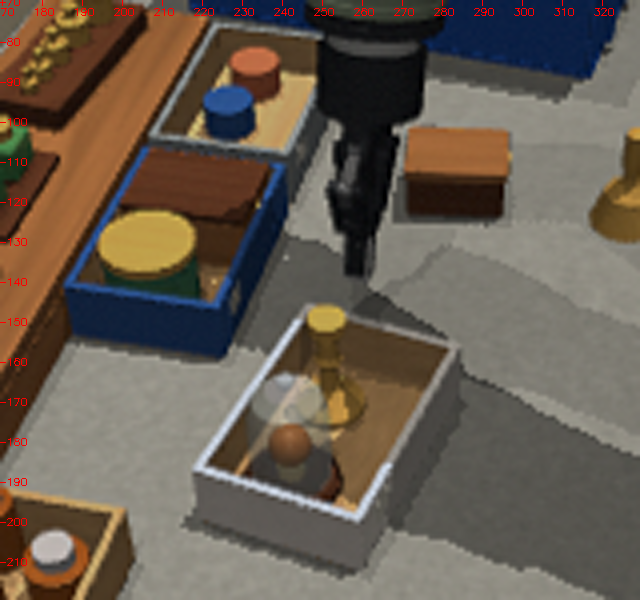

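Request:
jog_arm(commands=[[1,-4,0,0,0,0],[1,-3,0,0,0,0],[1,-2,0,0,0,0],[0.7,-2,0,0,0,0],[0.7,-2,0,0,0,0],[0.7,-2,0,0,0,0],[0.7,-2,0,0,0,0],[0.7,-2,0,0,0,0],[0.7,-2,0,0,0,0],[0.7,-2,0,0,0,0],[0.7,-2,0,0,0,0]])

```text
clock: 4.95
position: [0.5359, -0.1334, 0.0314]
tool_rot: [-1.623, 1.28, 1.557]
force: [-0.0, 0.0, 0.1]
grip_width: 0.0004
```

Run:
```python
from h import *
status()
snap('side','s3.png',170,70,330,220,4)
```

```text
t 4.95 pos [ 0.5359 -0.1334  0.0314] F [-0.   0.   0.1] grip 0.0004
[[ 0.004  0.04  -0.999]
 [ 0.287 -0.957 -0.037]
 [-0.958 -0.286 -0.015]]
```

View pics/s3.png

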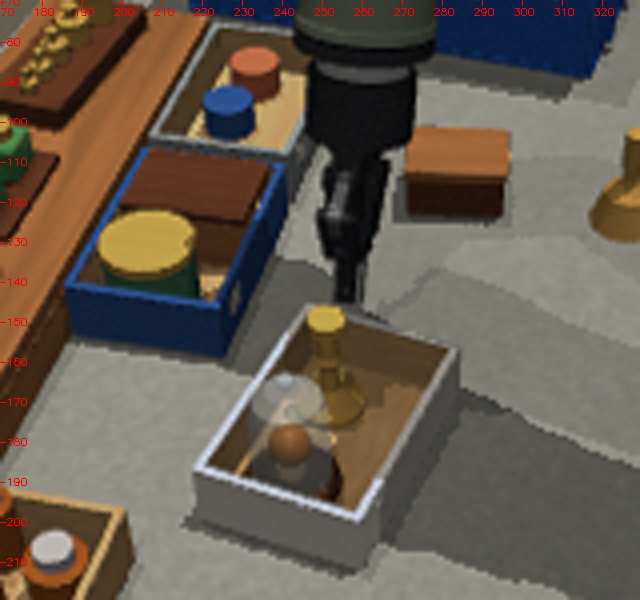

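Request:
jog_arm(commands=[[0.6,-2,0,0,0,0],[0.6,-2,0,0,0,0],[0.6,-2,0,0,0,0],[0.6,-2,0,0,0,0],[0.6,-2,0,0,0,0]])

```text
clock: 5.5
position: [0.5355, -0.1219, 0.0314]
tool_rot: [-1.624, 1.28, 1.557]
force: [0.4, -0.1, -0.8]
grip_width: 0.0
```

Run:
```python
from h import *
status()
snap('side','s4.png',170,70,330,220,4)
snap('scene','s4b.png',145,135,305,255,5)
```

```text
t 5.5 pos [ 0.5355 -0.1219  0.0314] F [ 0.4 -0.1 -0.8] grip 0.0
[[ 0.004  0.04  -0.999]
 [ 0.287 -0.957 -0.037]
 [-0.958 -0.286 -0.015]]
```

View pics/s4.png

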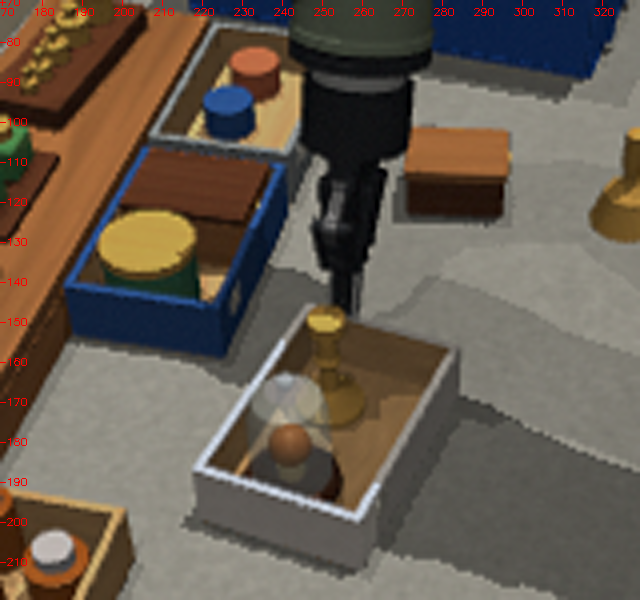

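View pics/s4b.png

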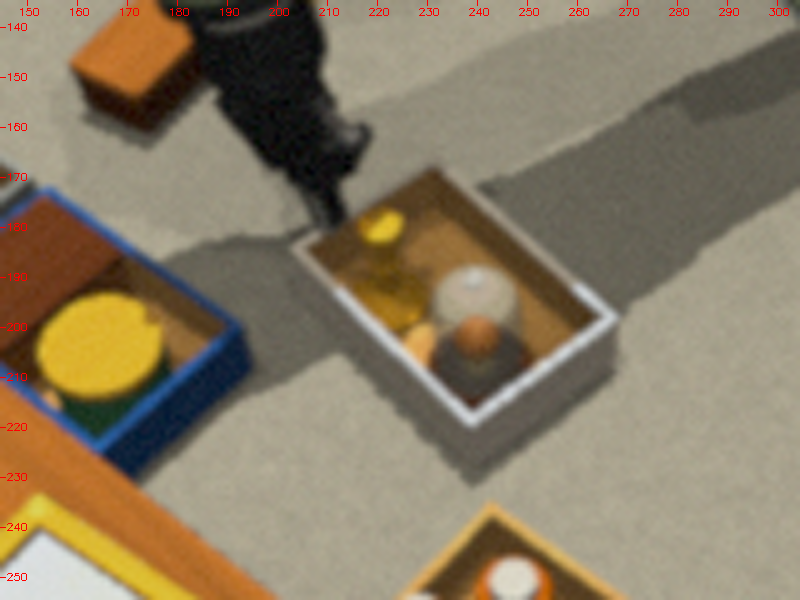

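Request:
jog_arm(commands=[[0.6,-2,0,0,0,0],[0.6,-2,0,0,0,0],[0.6,-2,0,0,0,0],[0.6,-2,0,0,0,0]])

```text
clock: 6.0
position: [0.5354, -0.1133, 0.0316]
tool_rot: [-1.625, 1.28, 1.555]
force: [0.3, -0.1, 1.1]
grip_width: -0.0001
```

Run:
```python
from h import *
status()
snap('side','s5.png',170,70,330,220,4)
snap('scene','s5b.png',145,135,305,255,5)
```

```text
t 6.0 pos [ 0.5354 -0.1133  0.0316] F [ 0.3 -0.1  1.1] grip -0.0001
[[ 0.004  0.04  -0.999]
 [ 0.286 -0.957 -0.037]
 [-0.958 -0.286 -0.016]]
```

View pics/s5.png

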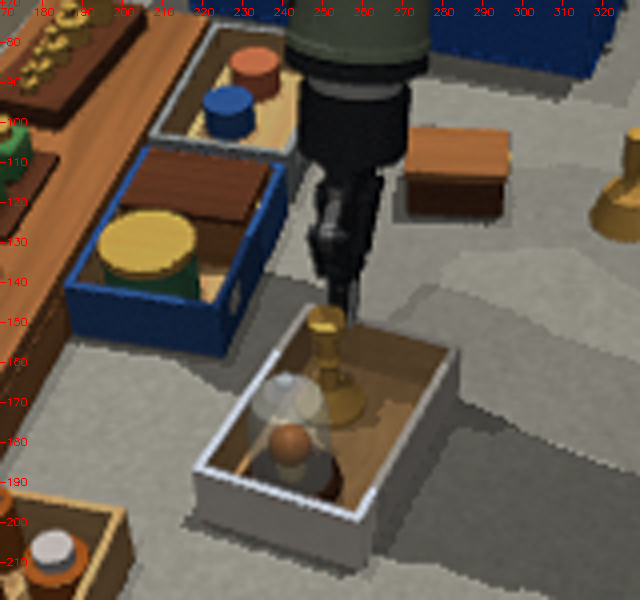

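View pics/s5b.png

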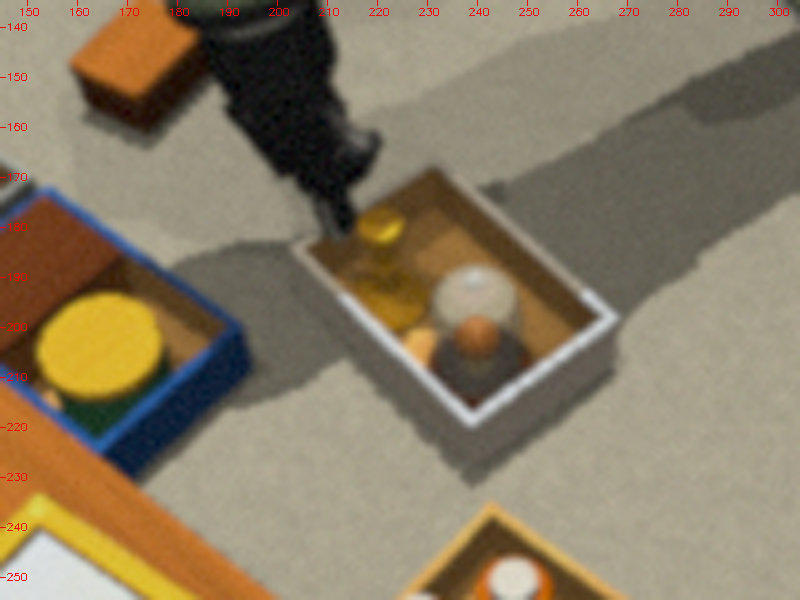

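Run:
```python
from h import *
s=snap('wrist','w5.png')
snap('side','s6.png',225,110,305,170,10)
P=s['position'];R=Ro.from_euler('xyz',s['tool_rot']).as_matrix()
W=cam('wrist',s)
print(proj(W,[P+R@[.011,0,0],P]).round(0))
D=cam('side');print(proj(D,[P+R@[d,0,0] for d in(.011,0,-.02,-.04,-.06)]).round(1))
```

```text
[[256. 224.]
 [256. 232.]]
[[254.4 160.1]
 [254.6 156.8]
 [255.  150.5]
 [255.4 144.2]
 [255.8 137.7]]
```

View pics/w5.png

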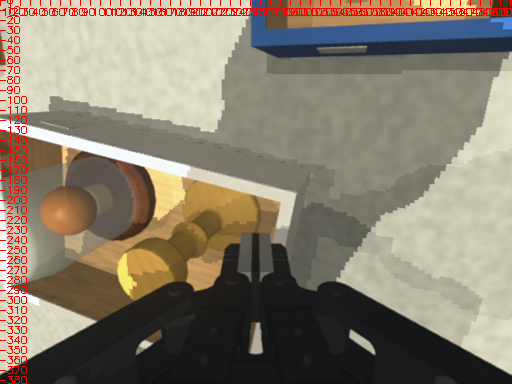

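View pics/s6.png

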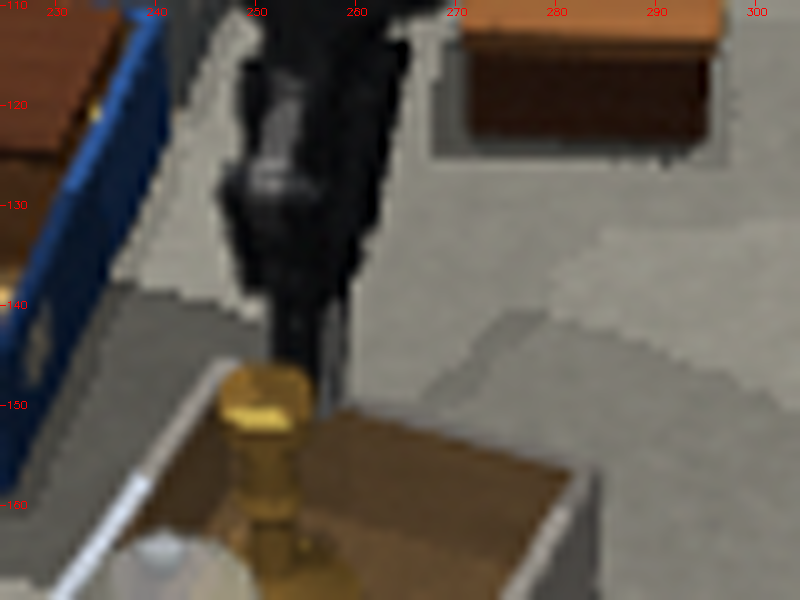

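Run:
```python
from h import *
s=observe()
W=cam('wrist',s);D=cam('side');S=cam('scene')
c,k=np.cos(-.13),np.sin(-.13);R=np.array([[c,-k],[k,c]])
for x,y in((.06,-.09),(.06,0),(.03,-.09),(0,-.09),(-.02,-.09)):
  for z in(.05,0):
    q=R@[x,y]+[.518,-.038]; X=[*q,z]
    print((x,y,z),np.round(X,3),'wrist',proj(W,X).round(0)[0],'side',proj(D,X).round(1)[0],'scene',proj(S,X).round(1)[0])
a=cv2.imread('pics/side0.png');b=grab_frame('side')[:,:,::-1]
print(observe()['position'])
```

```text
(0.06, -0.09, 0.05) [ 0.566 -0.135  0.05 ] wrist [293. 193.] side [246.6 145.4] scene [202.7 184.3]
(0.06, -0.09, 0) [ 0.566 -0.135  0.   ] wrist [309. 168.] side [247.4 158. ] scene [204.5 193.7]
(0.06, 0, 0.05) [ 0.577 -0.046  0.05 ] wrist [121. 149.] side [233. 165.] scene [220.  201.5]
(0.06, 0, 0) [ 0.577 -0.046  0.   ] wrist [172. 136.] side [234.2 177.6] scene [221.2 210.5]
(0.03, -0.09, 0.05) [ 0.536 -0.131  0.05 ] wrist [280. 251.] side [256.  147.9] scene [210.2 179.5]
(0.03, -0.09, 0) [ 0.536 -0.131  0.   ] wrist [298. 215.] side [256.4 160.6] scene [211.7 188.9]
(0, -0.09, 0.05) [ 0.506 -0.127  0.05 ] wrist [269. 303.] side [265.5 150.5] scene [217.5 174.9]
(0, -0.09, 0) [ 0.506 -0.127  0.   ] wrist [288. 257.] side [265.6 163.2] scene [218.8 184.3]
(-0.02, -0.09, 0.05) [ 0.487 -0.125  0.05 ] wrist [263. 334.] side [271.9 152.3] scene [222.4 171.8]
(-0.02, -0.09, 0) [ 0.487 -0.125  0.   ] wrist [283. 283.] side [271.9 164.9] scene [223.4 181.3]
[ 0.53530502 -0.11348853  0.03148054]
```

```bash
python3 - <<'E'
from h import *
D=cam('side')
R=Ro.from_euler('xyz',[-1.625,1.28,1.556]).as_matrix();P=np.array([.537,-.1622,.0328])
for d in(.011,0,-.01,-.02,-.03,-.04): print(d,(P+R@[d,0,0]).round(3),proj(D,P+R@[d,0,0]).round(1))
E
python3 - <<'E'
from h import *
s=status()
snap('scene','s7.png',180,130,260,190,10)
E
```

```text
0.011 [ 0.537 -0.159  0.022] [[258.6 148.9]]
0 [ 0.537 -0.162  0.033] [[258.8 145.6]]
-0.01 [ 0.537 -0.165  0.042] [[259.  142.5]]
-0.02 [ 0.537 -0.168  0.052] [[259.2 139.4]]
-0.03 [ 0.537 -0.171  0.062] [[259.4 136.3]]
-0.04 [ 0.537 -0.174  0.071] [[259.6 133.2]]
t 6.25 pos [ 0.5353 -0.1135  0.0315] F [ 1.1 -0.6 -0.1] grip 0.0001
[[ 0.004  0.04  -0.999]
 [ 0.286 -0.957 -0.037]
 [-0.958 -0.286 -0.015]]
```

View pics/s7.png

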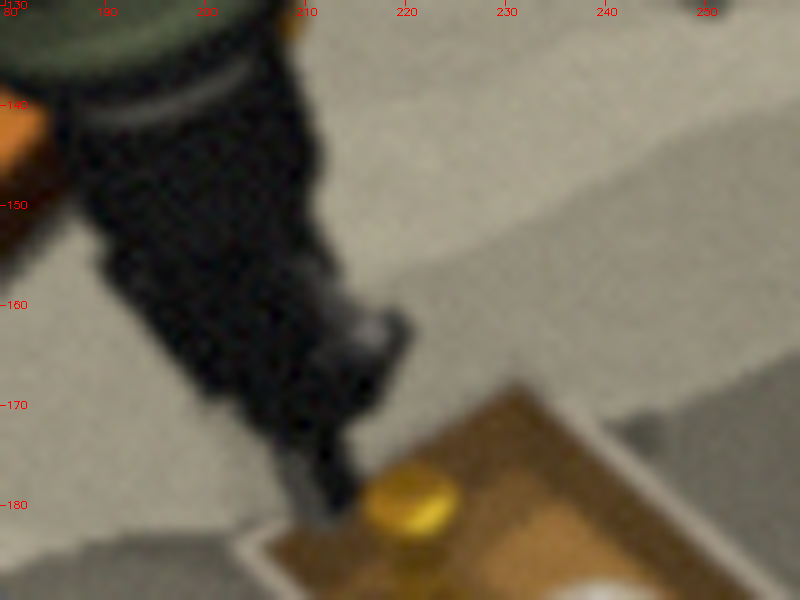

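Request:
jog_arm(commands=[[-10,0,0,0,0,0],[-10,3,0,0,0,0],[-10,5,0,0,0,0],[-5,15,0,0,0,0],[0,15,0,0,0,0],[0,0,0,0,0,0]])

```text
clock: 6.9
position: [0.537, -0.166, 0.0571]
tool_rot: [-1.63, 1.282, 1.549]
force: [-1.7, -0.4, 0.5]
grip_width: -0.0001
```

Run:
```python
from h import *
s,R=status();P=s['position']
snap('side','s8.png',200,70,300,190,5)
snap('scene','s8b.png',145,115,285,235,5)
snap('wrist','w8.png',step=50)
for d in(.011,0,-.01,-.02,-.03,-.04): print(d,(P+R@[d,0,0]).round(3),proj(cam('side'),P+R@[d,0,0]).round(1),proj(cam('scene'),P+R@[d,0,0]).round(1))
W=cam('wrist',s)
c,k=np.cos(-.13),np.sin(-.13);Q=np.array([[c,-k],[k,c]])
for x,y in (NM,NP,FP,FM): print(proj(W,[*(Q@[x,y]+[.518,-.038]),.05]).round(0))
```

```text
t 6.9 pos [ 0.537  -0.166   0.0571] F [-1.7 -0.4  0.5] grip -0.0001
[[ 0.006  0.039 -0.999]
 [ 0.284 -0.958 -0.035]
 [-0.959 -0.284 -0.017]]
0.011 [ 0.537 -0.163  0.047] [[258.7 141.9]] [[203.3 175.4]]
0 [ 0.537 -0.166  0.057] [[258.9 138.5]] [[202.2 172.9]]
-0.01 [ 0.537 -0.169  0.067] [[259.2 135.3]] [[201.3 170.5]]
-0.02 [ 0.537 -0.172  0.076] [[259.4 132.2]] [[200.3 168.1]]
-0.03 [ 0.537 -0.175  0.086] [[259.6 129. ]] [[199.4 165.7]]
-0.04 [ 0.537 -0.177  0.095] [[259.8 125.8]] [[198.4 163.2]]
[[188. 339.]]
[[-15. 262.]]
[[-33. 111.]]
[[208. 171.]]
```

View pics/s8.png

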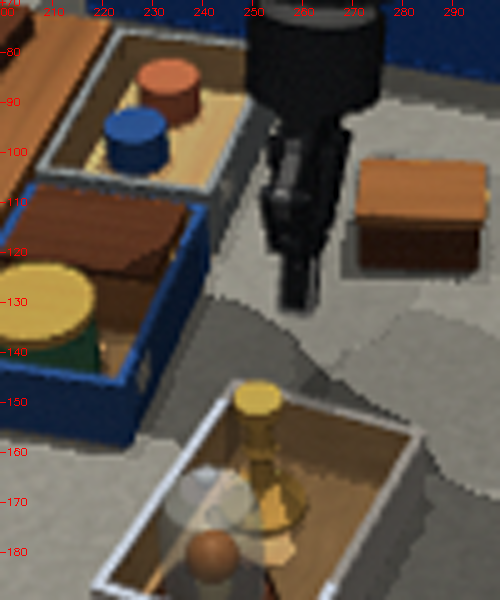

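View pics/s8b.png

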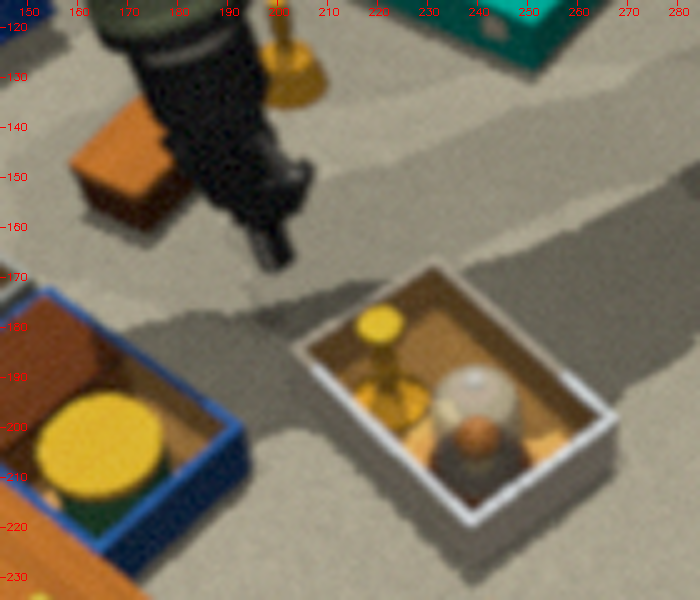

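View pics/w8.png

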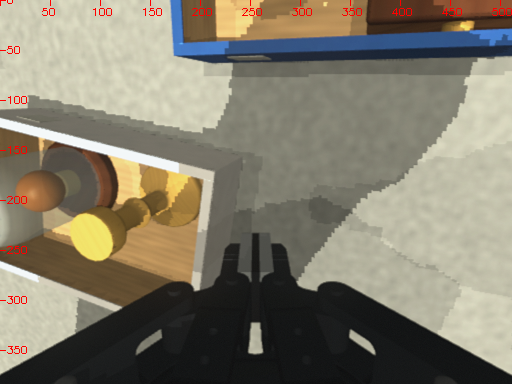

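Request:
jog_arm(commands=[[9.6,2.8,0,0,0,0],[9.6,2.8,0,0,0,0],[9.6,2.8,0,0,0,0],[0,0,0,0,0,0]])

```text
clock: 7.45
position: [0.5371, -0.1605, 0.0239]
tool_rot: [-1.624, 1.279, 1.56]
force: [-0.7, 0.1, -0.3]
grip_width: 0.0
```

Request:
jog_arm(commands=[[4,1.2,0,0,0,0],[0,0,0,0,0,0]])

```text
clock: 7.65
position: [0.537, -0.1601, 0.0189]
tool_rot: [-1.621, 1.279, 1.563]
force: [0.2, 0.8, 0.2]
grip_width: 0.0001
```

Request:
jog_arm(commands=[[4,1.2,0,0,0,0],[0,0,0,0,0,0]])

```text
clock: 7.85
position: [0.5373, -0.1601, 0.0146]
tool_rot: [-1.623, 1.279, 1.562]
force: [-0.8, -0.4, 0.1]
grip_width: -0.0001
```

Request:
jog_arm(commands=[[4,1.2,0,0,0,0],[0,0,0,0,0,0]])

```text
clock: 8.05
position: [0.5375, -0.1603, 0.0104]
tool_rot: [-1.624, 1.279, 1.56]
force: [0.3, -0.1, -0.1]
grip_width: 0.0
```

Run:
```python
from h import *
s,R=status();P=s['position']
snap('side','s9.png',200,70,300,190,5)
snap('scene','s9b.png',145,115,285,235,5)
for d in(.011,0,-.01,-.02,-.03,-.04): print(d,(P+R@[d,0,0]).round(3),proj(cam('side'),P+R@[d,0,0]).round(1),proj(cam('scene'),P+R@[d,0,0]).round(1))
```

```text
t 8.05 pos [ 0.5375 -0.1603  0.0104] F [ 0.3 -0.1 -0.1] grip 0.0
[[ 0.003  0.043 -0.999]
 [ 0.288 -0.957 -0.04 ]
 [-0.958 -0.287 -0.015]]
0.011 [ 0.538 -0.157 -0.   ] [[258.4 154.9]] [[206.  185.2]]
0 [ 0.538 -0.16   0.01 ] [[258.6 151.6]] [[205.  182.8]]
-0.01 [ 0.537 -0.163  0.02 ] [[258.8 148.6]] [[204.1 180.6]]
-0.02 [ 0.537 -0.166  0.03 ] [[259.  145.6]] [[203.1 178.3]]
-0.03 [ 0.537 -0.169  0.039] [[259.2 142.5]] [[202.2 176. ]]
-0.04 [ 0.537 -0.172  0.049] [[259.4 139.5]] [[201.3 173.7]]
```

View pics/s9.png

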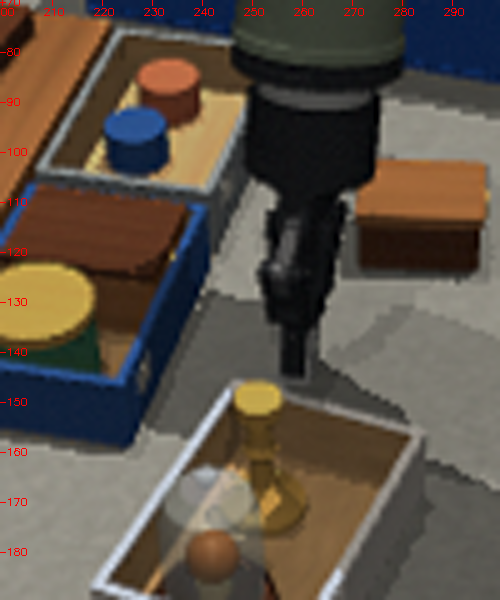

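View pics/s9b.png

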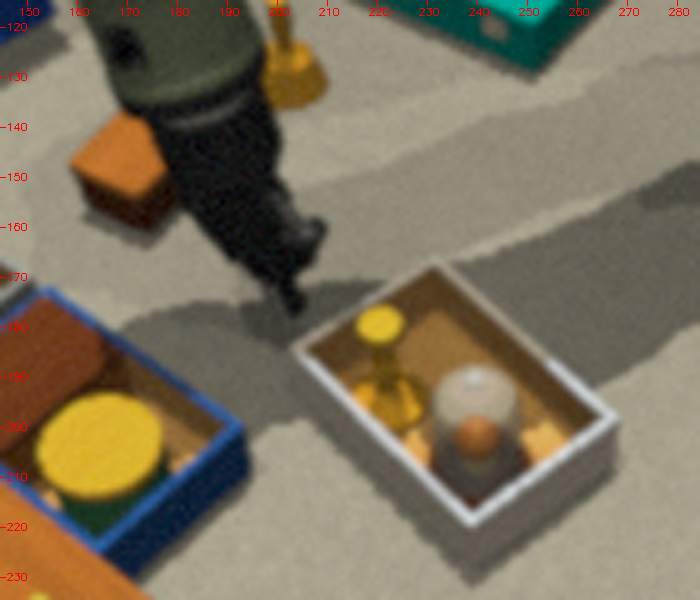

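Request:
jog_arm(commands=[[4,1.2,0,0,0,0],[4,1.2,0,0,0,0],[1.4,-5,0,0,0,0],[1.4,-5,0,0,0,0],[1.4,-5,0,0,0,0],[0.7,-2,0,0,0,0],[0.7,-2,0,0,0,0],[0.7,-2,0,0,0,0]])

```text
clock: 8.95
position: [0.5371, -0.1363, 0.002]
tool_rot: [-1.628, 1.279, 1.557]
force: [-0.9, -3.1, -0.7]
grip_width: -0.0003
```

Request:
jog_arm(commands=[[0.7,-2,0,0,0,0],[0.7,-2,0,0,0,0]])

```text
clock: 9.15
position: [0.5374, -0.133, 0.002]
tool_rot: [-1.632, 1.281, 1.552]
force: [0.7, -4.8, 0.5]
grip_width: 0.0003
```

Request:
jog_arm(commands=[[0.7,-2,0,0,0,0],[0.7,-2,0,0,0,0]])

```text
clock: 9.35
position: [0.5377, -0.1294, 0.0019]
tool_rot: [-1.636, 1.282, 1.547]
force: [0.7, -4.4, 2.6]
grip_width: 0.0002
```

Run:
```python
from h import *
s,R=status();P=s['position']
snap('side','s10.png',200,70,300,220,4)
snap('scene','s10b.png',145,115,285,235,5)
```

```text
t 9.35 pos [ 0.5377 -0.1294  0.0019] F [ 0.7 -4.4  2.6] grip 0.0002
[[ 0.007  0.042 -0.999]
 [ 0.285 -0.958 -0.039]
 [-0.959 -0.284 -0.018]]
```

View pics/s10b.png

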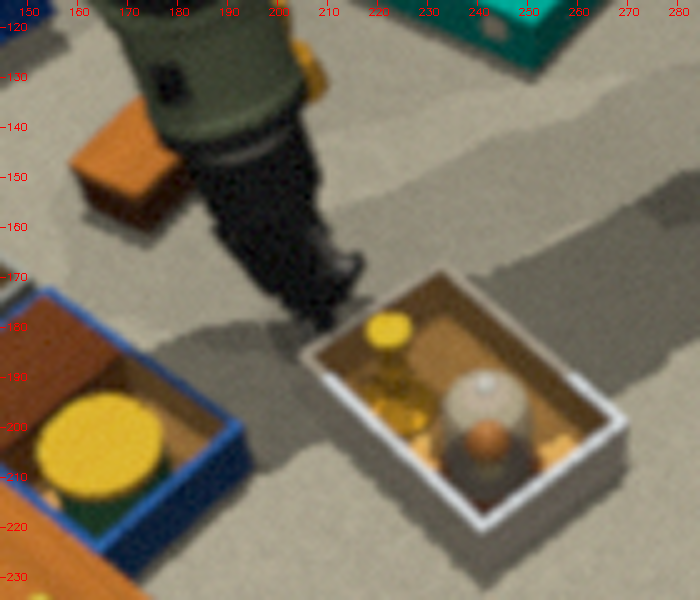

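View pics/s10.png

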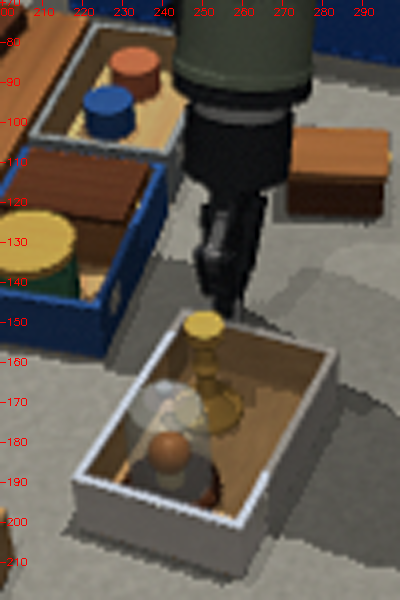

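Run:
```python
from h import *
S=cam('scene')
x,r=fit([(S,NM,.05,(232.5,167.7)),(S,NP,.05,(269.9,198.1)),(S,FP,.05,(241.1,220.7)),(S,FM,.05,(204.8,184.9))]);print(x,r)
```

```text
[ 0.51610485 -0.032296   -0.11054867] [[ 0.2854232  -1.33476446]
 [ 0.26106965  0.40374401]
 [ 0.0419679  -0.1498682 ]
 [-0.68453536  0.50713457]]
```

Request:
jog_arm(commands=[[0.6,-2,0,0,0,0],[0.6,-2,0,0,0,0],[0.6,-2,0,0,0,0],[0.6,-2,0,0,0,0],[0.6,-2,0,0,0,0],[0.6,-2,0,0,0,0],[0,0,0,0,0,0]])

```text
clock: 10.15
position: [0.5373, -0.1159, 0.002]
tool_rot: [-1.636, 1.282, 1.547]
force: [0.1, -2.8, 0.8]
grip_width: -0.0001
```

Run:
```python
from h import *
s,R=status();P=s['position']
snap('side','s11.png',200,70,300,220,4)
snap('scene','s11b.png',185,145,285,235,7)
```

```text
t 10.15 pos [ 0.5373 -0.1159  0.002 ] F [ 0.1 -2.8  0.8] grip -0.0001
[[ 0.007  0.043 -0.999]
 [ 0.285 -0.958 -0.039]
 [-0.959 -0.284 -0.019]]
```

View pics/s11b.png

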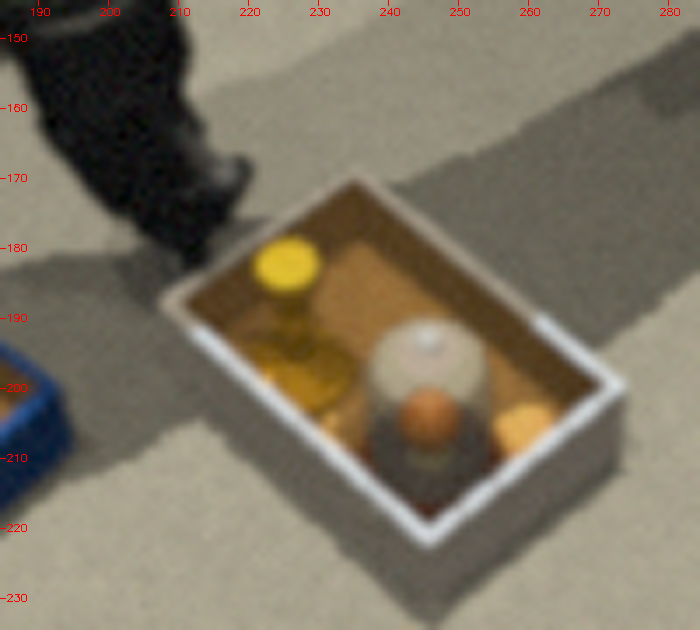

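View pics/s11.png

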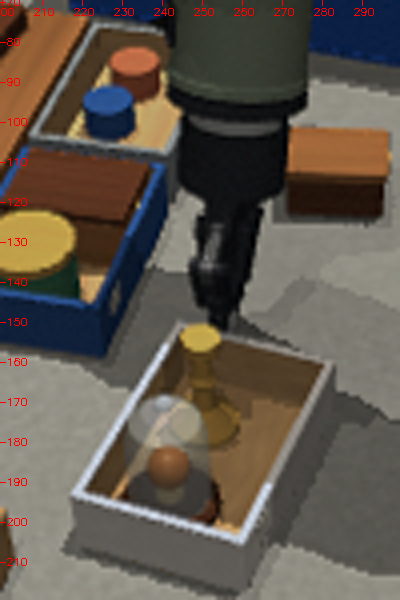

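Run:
```python
from h import *
S,D=cam('scene'),cam('side')
a=[(S,NM,.05,(235.2,169.9)),(S,NP,.05,(274.2,199.4)),(S,FP,.05,(245.9,223)),(S,FM,.05,(207.4,187.4))]
b=[(D,NM,.05,(283.3,160.3)),(D,NP,.05,(260,205.3)),(D,FP,.05,(217.5,193)),(D,FM,.05,(245,150.3))]
for q in(a,b,a+b):
  x,r=fit(q);print(x.round(4),np.abs(r).max())
```

```text
[ 0.5146 -0.0182 -0.084 ] 1.5759358094840934
[ 0.5143 -0.0185 -0.1006] 0.6048091604154706
[ 0.5144 -0.0184 -0.0935] 1.6792047907270273
```

Request:
jog_arm(commands=[[0.6,-2,0,0,0,0],[0.6,-2,0,0,0,0],[0,5,0,0,0,0],[0,15,0,0,0,0],[-5,20,0,0,0,0],[-30,5,0,0,0,0],[-40,0,0,0,0,0],[-40,0,0,0,0,0],[-20,0,0,0,0.1,0.1],[0,0,0,0,0.1,0.1],[0,0,0,0,0.08,0.09],[0,0,0,0,0,0]], gripper=255)

```text
clock: 11.45
position: [0.5347, -0.2109, 0.1215]
tool_rot: [3.127, 1.273, -0.027]
force: [-0.4, -0.2, -0.8]
grip_width: -0.0
```

Run:
```python
from h import *
s,R=status()
d=to((.40,-.16,.12),8)
snap('side','s12.png',200,70,320,220,4)
snap('scene','s12b.png',185,145,285,235,7)
```

```text
t 11.45 pos [ 0.5347 -0.2109  0.1215] F [-0.4 -0.2 -0.8] grip -0.0
[[ 0.293 -0.013 -0.956]
 [-0.008 -1.     0.012]
 [-0.956  0.004 -0.293]]
t 11.45 pos [ 0.5347 -0.2109  0.1215] F [-0.4 -0.2 -0.8] grip -0.0
[[ 0.293 -0.013 -0.956]
 [-0.008 -1.     0.012]
 [-0.956  0.004 -0.293]]
tool shift total [-38.4 -49.1 129.8] per row [-4.81 -6.13 16.22]
```

View pics/s12b.png

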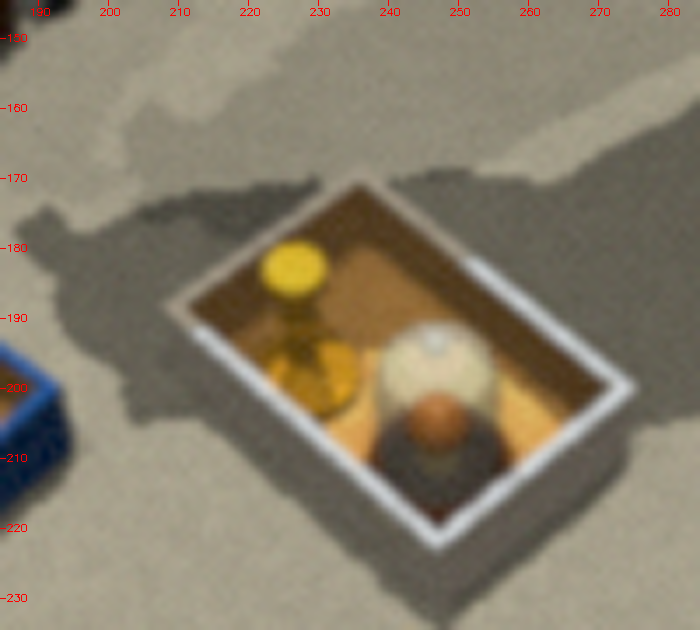

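View pics/s12.png

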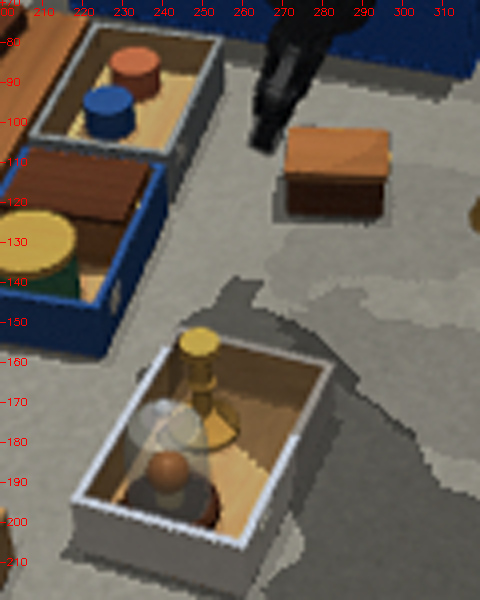

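Run:
```python
from h import *
S,D=cam('scene'),cam('side')
a=[(S,NM,.05,(236.2,169.9)),(S,NP,.05,(275.5,199.8)),(S,FP,.05,(246.9,223.1)),(S,FM,.05,(207.8,187.8))]
b=[(D,NM,.05,(283.3,160.3)),(D,NP,.05,(260.5,207)),(D,FP,.05,(217.8,194)),(D,FM,.05,(245,151))]
for q in(a,b,a+b):
  x,r=fit(q);print(x.round(4),np.abs(r).max())
```

```text
[ 0.5135 -0.0153 -0.083 ] 1.335171033026512
[ 0.5128 -0.0155 -0.093 ] 0.6849592602918619
[ 0.5131 -0.0155 -0.0883] 1.4484822647922613
```

Request:
jog_arm(commands=[[-5,-6,16,0,0,0],[-5,-6,16,0,0,0],[-5,-6,16,0,0,0],[-5,-6,16,0,0,0],[-5,-6,16,0,0,0],[-5,-6,16,0,0,0],[-5,-6,16,0,0,0],[-5,-6,16,0,0,0],[0,-30,0,0,0,0],[0,-30,0,0,0,0],[0,-30,0,0,0,0],[0,-30,0,0,0,0],[0,-30,0,0,0,0],[0,0,0,0.07,0,0.02],[0,0,0,0,0,0]], gripper=0)

```text
clock: 13.05
position: [0.4091, -0.0529, 0.1202]
tool_rot: [-3.104, 1.313, -0.066]
force: [-0.5, -0.0, 0.5]
grip_width: 0.0853
```

Run:
```python
from h import *
d=to((.415,-.008,.03),8)
snap('side','s13.png')
```

```text
t 13.05 pos [ 0.4091 -0.0529  0.1202] F [-0.5 -0.   0.5] grip 0.0853
[[ 0.255 -0.103 -0.962]
 [-0.017 -0.995  0.102]
 [-0.967 -0.01  -0.255]]
tool shift total [ 87.9 -44.4  21.9] per row [10.99 -5.55  2.74]
```

View pics/s13.png

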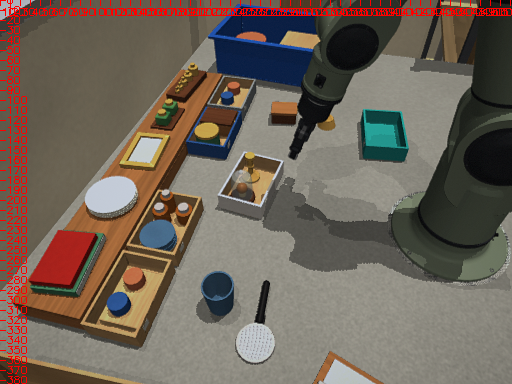

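Request:
jog_arm(commands=[[10,-6,2.5,0,0,0],[10,-6,2.5,0,0,0],[10,-6,2.5,0,0,0],[10,-6,2.5,0,0,0],[10,-6,2.5,0,0,0],[10,-6,2.5,0,0,0],[10,-6,2.5,0,0,0],[10,-2,2.5,0,0,0],[0,0,0,0,0,0]])

```text
clock: 14.0
position: [0.41, -0.0199, 0.0712]
tool_rot: [3.131, 1.356, -0.1]
force: [-0.8, -0.3, 0.1]
grip_width: 0.0853
```

Run:
```python
from h import *
s,R=status();P=s['position']
snap('side','s14.png',200,90,360,240,5)
snap('scene','s14b.png',185,85,325,205,5)
for y in(-.05,.05):
  for d in(.011,0,-.02,-.035,-.05): print(y,d,(P+R@[d,y,0]).round(3),proj(cam('side'),P+R@[d,y,0]).round(1),proj(cam('scene'),P+R@[d,y,0]).round(1))
```

```text
t 14.0 pos [ 0.41   -0.0199  0.0712] F [-0.8 -0.3  0.1] grip 0.0853
[[ 0.212 -0.089 -0.973]
 [-0.021 -0.996  0.087]
 [-0.977  0.002 -0.213]]
-0.05 0.011 [0.417 0.03  0.06 ] [[282.7 193. ]] [[272.  181.5]]
-0.05 0 [0.414 0.03  0.071] [[283.7 190.4]] [[272.6 179. ]]
-0.05 -0.02 [0.41  0.03  0.091] [[285.5 185.5]] [[273.9 174.3]]
-0.05 -0.035 [0.407 0.031 0.105] [[286.9 181.7]] [[274.8 170.7]]
-0.05 -0.05 [0.404 0.031 0.12 ] [[288.3 177.9]] [[275.7 167.1]]
0.05 0.011 [ 0.408 -0.07   0.061] [[294.7 167.3]] [[250.6 164.4]]
0.05 0 [ 0.406 -0.07   0.071] [[295.7 164.7]] [[251.  161.9]]
0.05 -0.02 [ 0.401 -0.069  0.091] [[297.6 159.7]] [[252.  157.2]]
0.05 -0.035 [ 0.398 -0.069  0.105] [[299.  155.9]] [[252.7 153.6]]
0.05 -0.05 [ 0.395 -0.069  0.12 ] [[300.5 152. ]] [[253.4 150. ]]
```

View pics/s14.png

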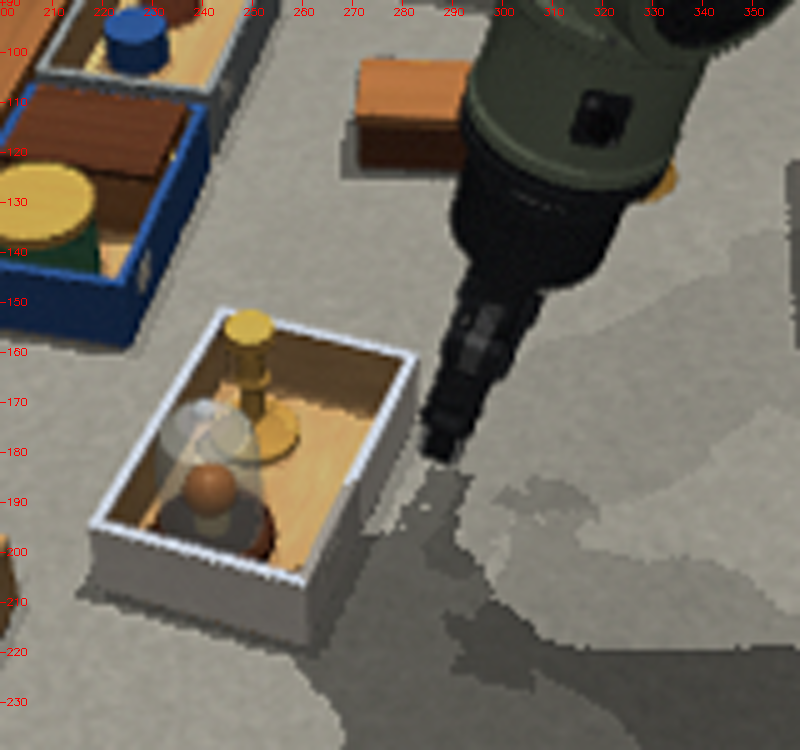

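View pics/s14b.png

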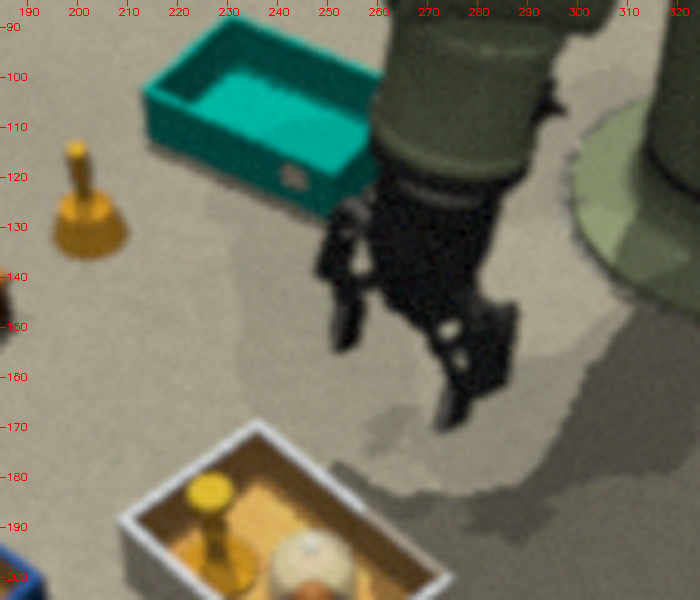

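Run:
```python
from h import *
s,R=status();print(s['qpos'].round(3))
to((.428,-.012,-.01),10)
```

```text
t 14.1 pos [ 0.4102 -0.0202  0.0714] F [0.2 0.2 0.4] grip 0.0854
[[ 0.213 -0.09  -0.973]
 [-0.021 -0.996  0.087]
 [-0.977  0.002 -0.214]]
[-0.016  0.382 -0.149  2.432  0.729  0.162 -2.519]
t 14.1 pos [ 0.4102 -0.0202  0.0714] F [0.2 0.2 0.4] grip 0.0854
[[ 0.213 -0.09  -0.973]
 [-0.021 -0.996  0.087]
 [-0.977  0.002 -0.214]]
tool shift total [83.2 -9.9  0.8] per row [ 8.32 -0.99  0.08]
```

Request:
jog_arm(commands=[[-20,0,-5,0,0,0],[-20,0,-5,0,0,0],[-20,0,-10,0,0,0],[-20,0,-10,0,-0.05,0],[0,0,0,0,-0.05,0],[0,0,0,0.1,0,0],[0,0,0,0,0,0]])

```text
clock: 14.8
position: [0.4216, -0.0215, 0.1611]
tool_rot: [-3.062, 1.459, -0.111]
force: [0.2, -0.2, -0.8]
grip_width: 0.0852
```

Run:
```python
from h import *
s,R=status();print(s['qpos'].round(3))
```

```text
t 14.8 pos [ 0.4216 -0.0215  0.1611] F [ 0.2 -0.2 -0.8] grip 0.0852
[[ 0.111 -0.189 -0.976]
 [-0.012 -0.982  0.189]
 [-0.994 -0.009 -0.111]]
[ 0.347  0.253 -0.528  2.226  0.277  0.605 -2.143]
```

Request:
jog_arm(commands=[[0,0,0,0.15,0,0],[0,0,0,0.15,0,0],[0,0,0,0,0,0]])

```text
clock: 15.1
position: [0.421, -0.0222, 0.1611]
tool_rot: [-2.771, 1.459, -0.118]
force: [0.5, 0.3, -1.3]
grip_width: 0.0853
```

Run:
```python
from h import *
s,R=status();print(s['qpos'].round(3))
```

```text
t 15.1 pos [ 0.421  -0.0222  0.1611] F [ 0.5  0.3 -1.3] grip 0.0853
[[ 0.111 -0.468 -0.877]
 [-0.013 -0.883  0.469]
 [-0.994 -0.041 -0.104]]
[ 0.292  0.245 -0.463  2.23   0.248  0.597 -2.412]
```

Request:
jog_arm(commands=[[0,0,0,-0.15,0,0],[0,0,0,-0.15,0,0],[0,0,0,-0.15,0,0],[0,0,0,-0.15,0,0],[0,0,0,-0.15,0,0],[0,0,0,-0.15,0,0],[0,0,0,-0.15,0,0],[0,0,0,-0.15,0,0],[0,0,0,-0.15,0,0],[0,0,0,-0.15,0,0],[0,0,0,-0.15,0,0],[0,0,0,-0.15,0,0],[0,0,0,-0.15,0,0],[0,0,0,-0.15,0,0],[0,0,0,-0.15,0,0],[0,0,0,-0.15,0,0],[0,0,0,-0.15,0,0],[0,0,0,-0.15,0,0],[0,0,0,-0.15,0,0],[0,0,0,-0.15,0,0]])

```text
clock: 17.1
position: [0.4177, -0.0227, 0.1612]
tool_rot: [0.461, 1.454, -0.157]
force: [0.1, -0.3, 0.2]
grip_width: 0.0856
```

Request:
jog_arm(commands=[[0,0,0,-0.15,0,0],[0,0,0,-0.15,0,0],[0,0,0,-0.12,0,0],[0,0,0,-0.12,0,0],[0,0,0,0,0,0]])

```text
clock: 17.6
position: [0.4174, -0.0232, 0.1615]
tool_rot: [-0.115, 1.451, -0.159]
force: [-0.4, -0.7, -0.1]
grip_width: 0.0852
```

Run:
```python
from h import *
s,R=status();print(s['qpos'].round(3))
to((.425,-.008,.06),5)
```

```text
t 17.6 pos [ 0.4174 -0.0232  0.1615] F [-0.4 -0.7 -0.1] grip 0.0852
[[ 0.118  0.045  0.992]
 [-0.019  0.999 -0.043]
 [-0.993 -0.014  0.119]]
[ 0.924  0.466 -1.288  2.22   0.727  0.806  0.698]
t 17.6 pos [ 0.4174 -0.0232  0.1615] F [-0.4 -0.7 -0.1] grip 0.0852
[[ 0.118  0.045  0.992]
 [-0.019  0.999 -0.043]
 [-0.993 -0.014  0.119]]
tool shift total [101.4  16.9  -5.2] per row [20.28  3.39 -1.03]
```

Request:
jog_arm(commands=[[20,3,-1,0.02,0,0],[20,3,-1,0.02,0,0],[20,3,-1,0,0,0],[20,3,-1,0,0,0],[20,3,-1,0,0,0],[0,0,0,0,0,0]])

```text
clock: 18.2
position: [0.4261, -0.0101, 0.0588]
tool_rot: [-0.073, 1.448, -0.157]
force: [0.6, -0.4, -0.3]
grip_width: 0.0853
```

Run:
```python
from h import *
s,R=status();print(s['qpos'].round(3))
to((.425,-.008,-.01),5)
```

```text
t 18.2 pos [ 0.4261 -0.0101  0.0588] F [ 0.6 -0.4 -0.3] grip 0.0853
[[ 0.121  0.085  0.989]
 [-0.019  0.996 -0.083]
 [-0.992 -0.009  0.122]]
[ 0.632  0.627 -1.     2.293  1.082  0.65   0.305]
t 18.2 pos [ 0.4261 -0.0101  0.0588] F [ 0.6 -0.4 -0.3] grip 0.0853
[[ 0.121  0.085  0.989]
 [-0.019  0.996 -0.083]
 [-0.992 -0.009  0.122]]
tool shift total [68.1  2.6 -9.7] per row [13.63  0.52 -1.93]
```

Request:
jog_arm(commands=[[13.5,0.5,-2,0,0,0],[13.5,0.5,-2,0,0,0],[13.5,0.5,-2,0,0,0],[13.5,0.5,-2,0,0,0],[10,0.5,-1,0,0,0],[0,0,0,0,0,0]])

```text
clock: 18.8
position: [0.4274, -0.0088, -0.0028]
tool_rot: [-0.074, 1.443, -0.158]
force: [-0.9, 1.3, 0.7]
grip_width: 0.0854
```

Run:
```python
from h import *
s,R=status();print(s['qpos'].round(3));P=s['position']
snap('side','s15.png',200,90,360,240,5)
snap('scene','s15b.png',185,115,325,235,5)
for y in(-.05,.05):
  for d in(-.02,-.035): print(y,d,(P+R@[d,y,0]).round(3),proj(cam('side'),P+R@[d,y,0]).round(1),proj(cam('scene'),P+R@[d,y,0]).round(1))
```

```text
t 18.8 pos [ 0.4274 -0.0088 -0.0028] F [-0.9  1.3  0.7] grip 0.0854
[[ 0.126  0.084  0.988]
 [-0.02   0.996 -0.082]
 [-0.992 -0.009  0.127]]
[ 0.523  0.749 -0.868  2.319  1.367  0.599  0.049]
-0.05 -0.02 [ 0.421 -0.058  0.018] [[288.6 180.5]] [[250.7 176.7]]
-0.05 -0.035 [ 0.419 -0.058  0.032] [[289.4 176.9]] [[251.1 173.6]]
0.05 -0.02 [0.429 0.041 0.017] [[276.7 206.5]] [[271.8 193.9]]
0.05 -0.035 [0.427 0.042 0.031] [[277.5 203. ]] [[272.4 190.9]]
```

View pics/s15.png

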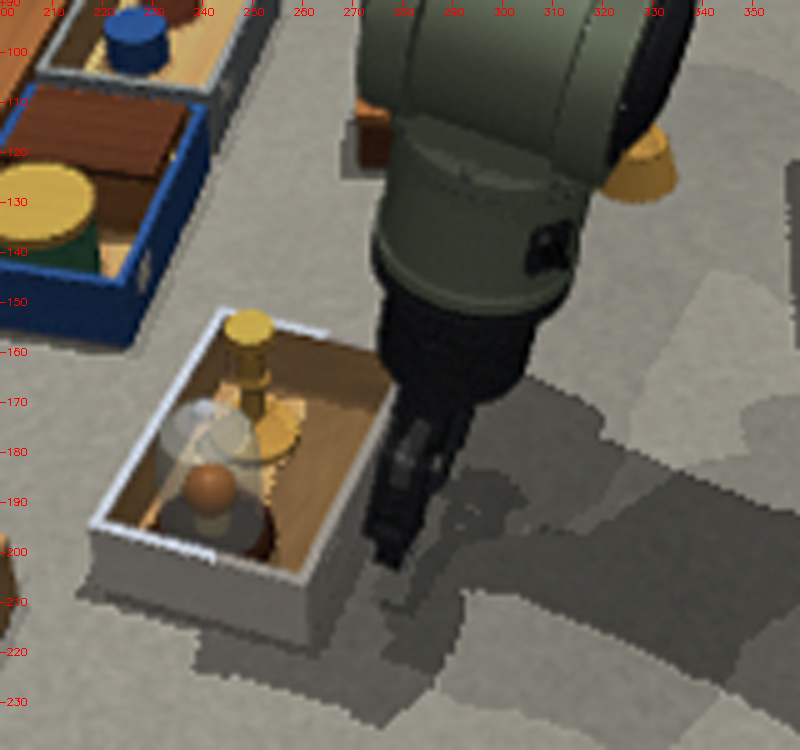

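View pics/s15b.png

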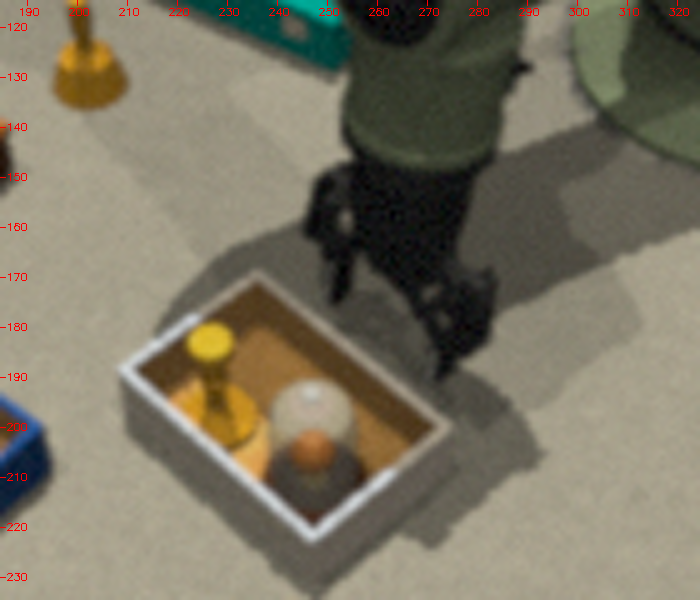

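Request:
jog_arm(commands=[[0.5,0,4,0,0,0],[0.5,0,4,0,0,0],[0.3,0,2,0,0,0],[0.3,0,2,0,0,0],[0.3,0,2,0,0,0],[0.3,0,2,0,0,0]])

```text
clock: 19.5
position: [0.4466, -0.0111, 0.0004]
tool_rot: [-0.076, 1.438, -0.161]
force: [-0.4, 0.4, 0.4]
grip_width: 0.0856
```

Request:
jog_arm(commands=[[0.3,0,2,0,0,0],[0.3,0,2,0,0,0],[0,0,0,0,0,0]])

```text
clock: 19.8
position: [0.4497, -0.0112, -0.0]
tool_rot: [-0.078, 1.44, -0.162]
force: [-0.2, 0.0, 0.4]
grip_width: 0.0854
```

Run:
```python
from h import *
s,R=status();print(s['qpos'].round(3));P=s['position']
snap('side','s16.png',200,90,320,240,5)
snap('scene','s16b.png',185,135,305,235,6)
```

```text
t 19.8 pos [ 0.4497 -0.0112 -0.    ] F [-0.2  0.   0.4] grip 0.0854
[[ 0.128  0.085  0.988]
 [-0.021  0.996 -0.083]
 [-0.992 -0.01   0.13 ]]
[ 0.53   0.758 -0.869  2.266  1.312  0.615  0.129]
```

View pics/s16b.png

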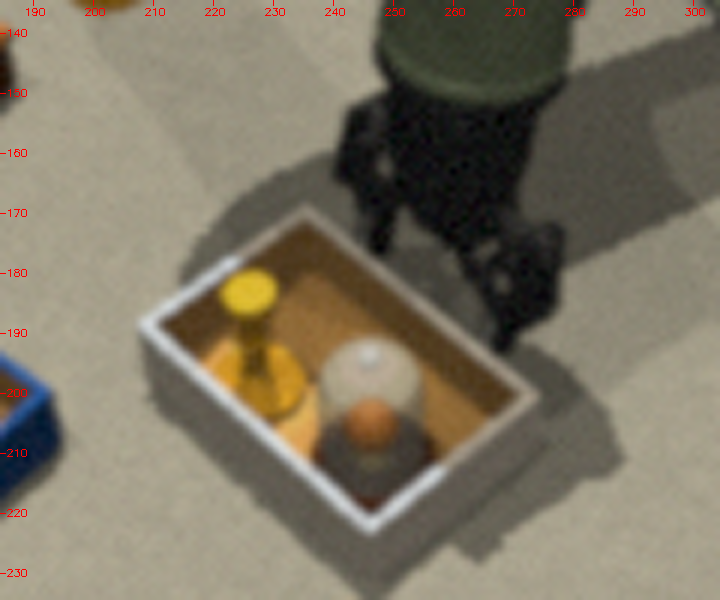

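View pics/s16.png

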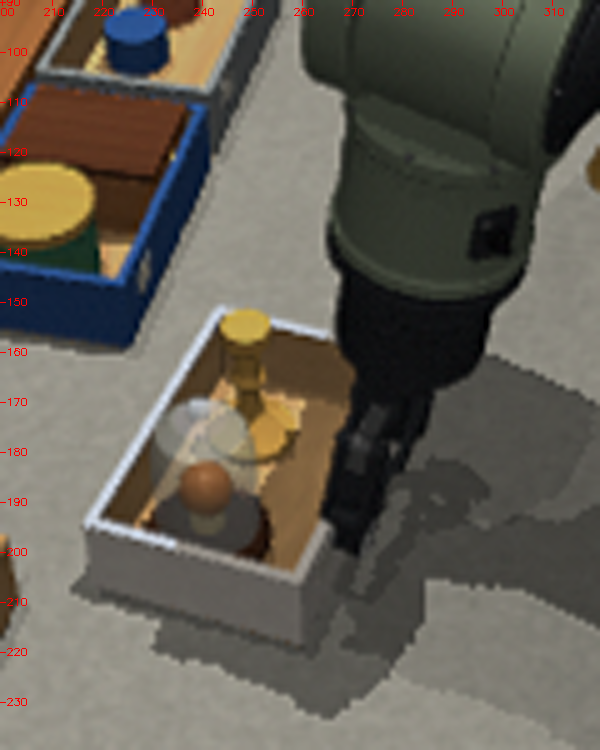

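Request:
jog_arm(commands=[[2,0,2,0,0,0],[2,0,2,0,0,0],[2,0,2,0,0,0],[2,0,2,0,0,0],[0.3,0,2,0,0,0]])

```text
clock: 20.4
position: [0.4581, -0.0122, -0.0079]
tool_rot: [-0.087, 1.444, -0.17]
force: [-5.7, 0.6, 4.2]
grip_width: 0.0855
```

Request:
jog_arm(commands=[[0.3,0,2,-0.015,0,0],[0.3,0,2,-0.015,0,0],[0.3,0,2,-0.015,0,0],[0.3,0,2,-0.015,0,0]])

```text
clock: 20.8
position: [0.4639, -0.0141, -0.009]
tool_rot: [-0.176, 1.448, -0.199]
force: [-5.6, -0.5, 4.3]
grip_width: 0.0852
```

Run:
```python
from h import *
s,R=status();print(s['qpos'].round(3));P=s['position']
snap('side','s17.png',200,90,320,240,5)
snap('scene','s17b.png',185,135,305,235,6)
```

```text
t 20.8 pos [ 0.4639 -0.0141 -0.009 ] F [-5.6 -0.5  4.3] grip 0.0852
[[ 0.12   0.024  0.993]
 [-0.024  0.999 -0.021]
 [-0.993 -0.021  0.12 ]]
[ 0.526  0.791 -0.86   2.226  1.303  0.634  0.225]
```

View pics/s17b.png

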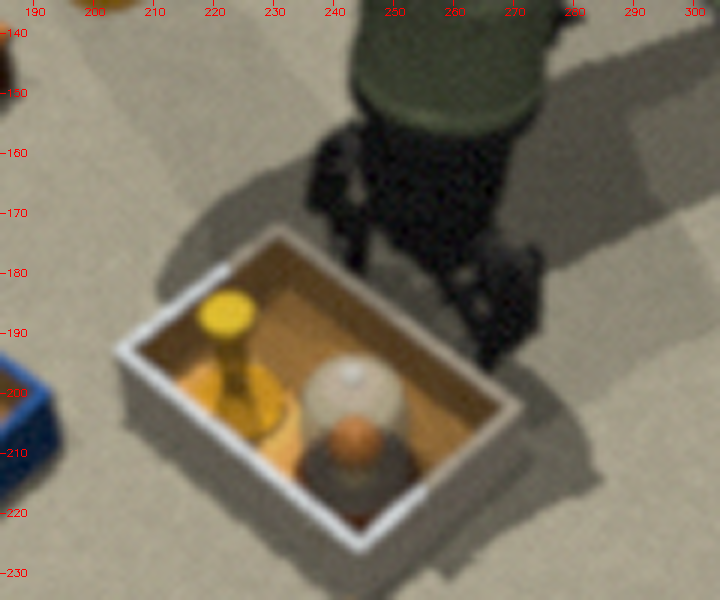

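View pics/s17.png

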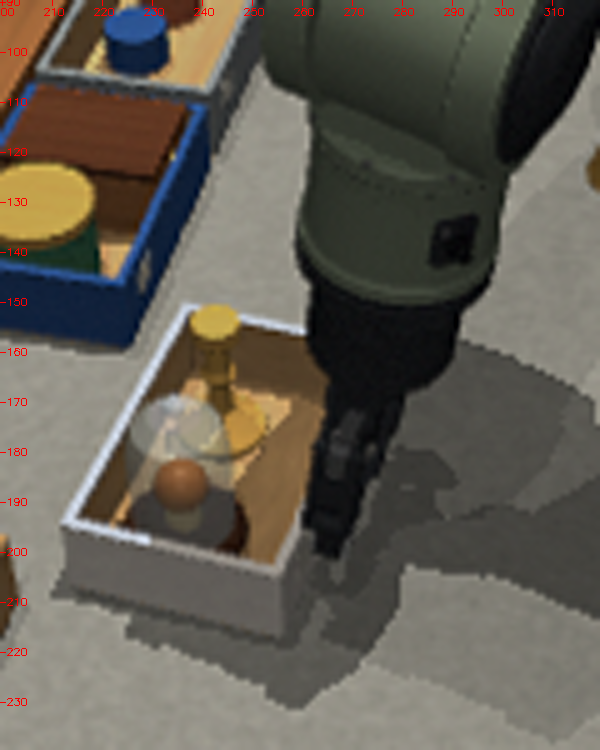

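```bash
cat > m.py <<'E'
from h import *
S,D=cam('scene'),cam('side')
def meas(a,b):
  a=[(S,k,.05,v) for k,v in a.items()];b=[(D,k,.05,v) for k,v in b.items()]
  for q in(a,b,a+b):
    if len(q)>1:
      x,r=fit(q);print(x.round(4),'maxres',np.abs(r).max().round(2),'lateral off',round(x[1]-(-.011-.041*(.683-x[0])),4),'yaw err',round(x[2]-.041,3))
E
python3 - <<'E'
from m import *
meas({NM:(231.2,172.5),NP:(271.7,202),FP:(244.5,226.7),FM:(203.8,192.8)},{NP:(254.9,204.5),FP:(212.1,194.1),FM:(236.1,150.5)})
E
```

```text
[ 0.5311 -0.0152 -0.0382] maxres 0.65 lateral off 0.0021 yaw err -0.079
[ 0.5324 -0.0152 -0.0398] maxres 0.53 lateral off 0.002 yaw err -0.081
[ 0.5318 -0.015  -0.0397] maxres 0.64 lateral off 0.0022 yaw err -0.081
```

Request:
jog_arm(commands=[[0.2,-0.3,2.2,-0.016,0,0],[0.2,-0.3,2.2,-0.016,0,0],[0.2,-0.3,2.2,-0.016,0,0],[0.2,-0.3,2.2,-0.016,0,0],[0.2,-0.2,2.2,0,0,0],[0.2,-0.2,2.2,0,0,0],[0.2,0,2.2,0,0,0],[0.2,0,2.2,0,0,0]])

```text
clock: 21.7
position: [0.4828, -0.0157, -0.0089]
tool_rot: [-0.244, 1.449, -0.199]
force: [-2.5, 0.0, -1.5]
grip_width: 0.0855
```

Run:
```python
from h import *
s,R=status();print(s['qpos'].round(3));P=s['position']
snap('side','s18.png',180,90,300,240,5)
snap('scene','s18b.png',165,145,285,245,6)
```

```text
t 21.7 pos [ 0.4828 -0.0157 -0.0089] F [-2.5  0.  -1.5] grip 0.0855
[[ 0.119 -0.043  0.992]
 [-0.024  0.999  0.046]
 [-0.993 -0.029  0.118]]
[ 0.533  0.809 -0.867  2.179  1.268  0.656  0.35 ]
```

View pics/s18b.png

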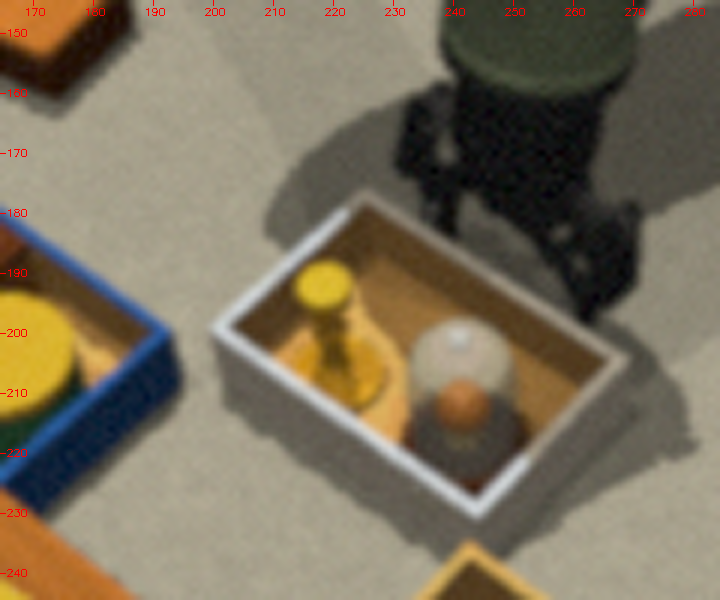

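View pics/s18.png

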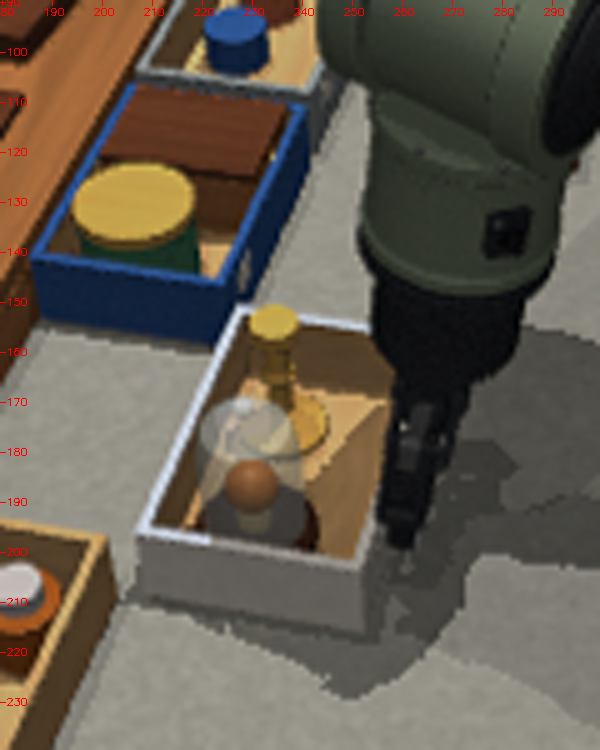

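Run:
```python
from m import *
meas({NM:(225.5,176.7),NP:(269,204),FP:(244.2,230.7),FM:(199.8,198.8)},{NP:(250.9,203.9),FP:(206.9,195.5),FM:(227.1,150.9)})
for C,uv in((S,(193.2,199.3)),(D,(223.9,146.1)),(S,(242.8,234.8)),(D,(200.7,196.9))): print(back(C,uv,.05).round(4))
```

```text
[ 0.549  -0.0119  0.0411] maxres 0.69 lateral off 0.0046 yaw err 0.0
[ 0.55   -0.0109  0.0343] maxres 0.5 lateral off 0.0056 yaw err -0.007
[ 0.5496 -0.0113  0.0376] maxres 0.61 lateral off 0.0051 yaw err -0.003
[ 0.6261 -0.1141  0.05  ]
[ 0.6292 -0.115   0.05  ]
[0.6183 0.087  0.05  ]
[0.6197 0.0885 0.05  ]
```

Request:
jog_arm(commands=[[0.3,-0.5,2.5,0,0,0],[0.3,-0.5,2.5,0,0,0],[0.3,-0.5,2.5,0,0,0],[0.3,-0.5,2.5,0,0,0],[0.3,-0.5,2.5,0,0,0],[0.3,-0.5,2.5,0,0,0],[0.3,-0.5,2.5,0,0,0],[0.3,-0.5,2.5,0,0,0]])

```text
clock: 22.6
position: [0.5045, -0.0185, -0.0088]
tool_rot: [-0.241, 1.449, -0.195]
force: [-3.6, -0.5, -1.2]
grip_width: 0.0855
```

Run:
```python
from h import *
s,R=status();print(s['qpos'].round(3));P=s['position']
snap('side','s19.png',180,90,300,240,5)
snap('scene','s19b.png',165,145,285,245,6)
```

```text
t 22.6 pos [ 0.5045 -0.0185 -0.0088] F [-3.6 -0.5 -1.2] grip 0.0855
[[ 0.119 -0.044  0.992]
 [-0.023  0.999  0.047]
 [-0.993 -0.029  0.118]]
[ 0.537  0.828 -0.87   2.125  1.232  0.678  0.415]
```

View pics/s19b.png

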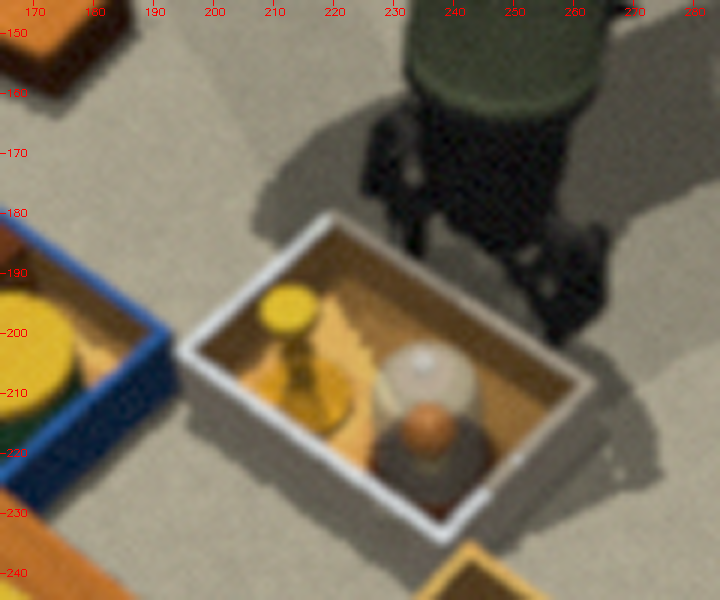

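View pics/s19.png

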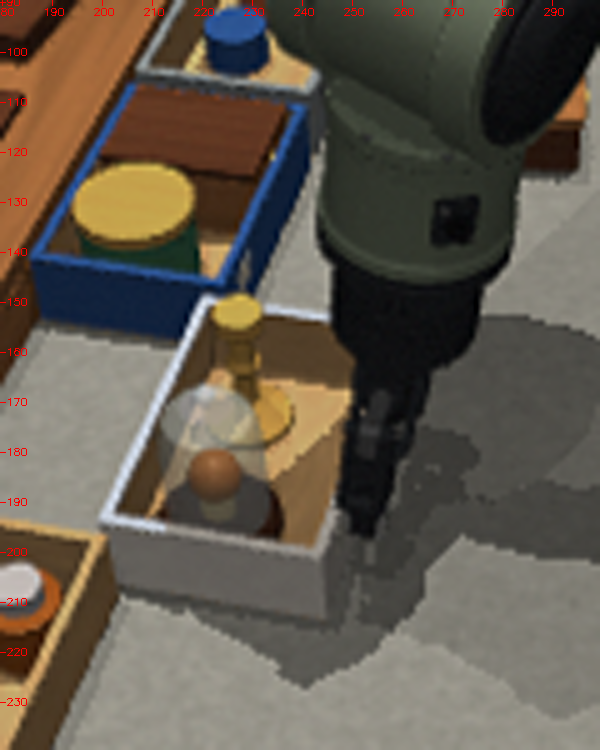

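Run:
```python
from m import *
meas({NM:(220,180.2),NP:(263.3,207.8),FP:(238,234.7),FM:(194.2,203.2)},{NP:(243.5,200.9),FP:(199.7,193.1),FM:(220.7,148.5)})
```

```text
[ 0.5712 -0.0152  0.0442] maxres 0.71 lateral off 0.0004 yaw err 0.003
[ 0.5713 -0.0151  0.0361] maxres 0.31 lateral off 0.0005 yaw err -0.005
[ 0.5713 -0.0151  0.0402] maxres 0.72 lateral off 0.0004 yaw err -0.001
```

Request:
jog_arm(commands=[[0.4,0,3.5,0,0,0],[0.4,0,3.5,0,0,0],[0.4,0,3.5,0,0,0],[0.4,0,3.5,0,0,0],[0.4,0,3.5,0,0,0],[0.4,0,3.5,0,0,0],[0.4,0,3.5,0,0,0],[0.4,0,3.5,0,0,0],[0.4,0,3.5,0,0,0],[0.4,0,3.5,0,0,0],[0.4,0,3.5,0,0,0],[0.4,0,3.5,0,0,0],[0.4,0,2.5,0,0,0]])

```text
clock: 24.0
position: [0.553, -0.0168, -0.0087]
tool_rot: [-0.246, 1.449, -0.2]
force: [-5.3, -0.4, 2.8]
grip_width: 0.0856
```

Run:
```python
from h import *
s,R=status();print(s['qpos'].round(3));P=s['position']
snap('side','s20.png',150,80,270,230,5)
snap('scene','s20b.png',145,155,265,255,6)
```

```text
t 24.0 pos [ 0.553  -0.0168 -0.0087] F [-5.3 -0.4  2.8] grip 0.0856
[[ 0.119 -0.044  0.992]
 [-0.024  0.999  0.047]
 [-0.993 -0.029  0.117]]
[ 0.524  0.874 -0.877  2.002  1.168  0.736  0.522]
```

View pics/s20b.png

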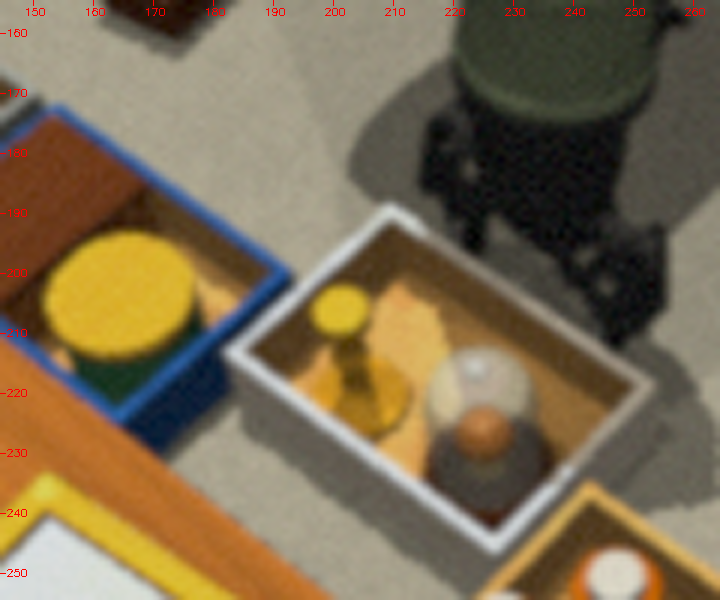

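View pics/s20.png

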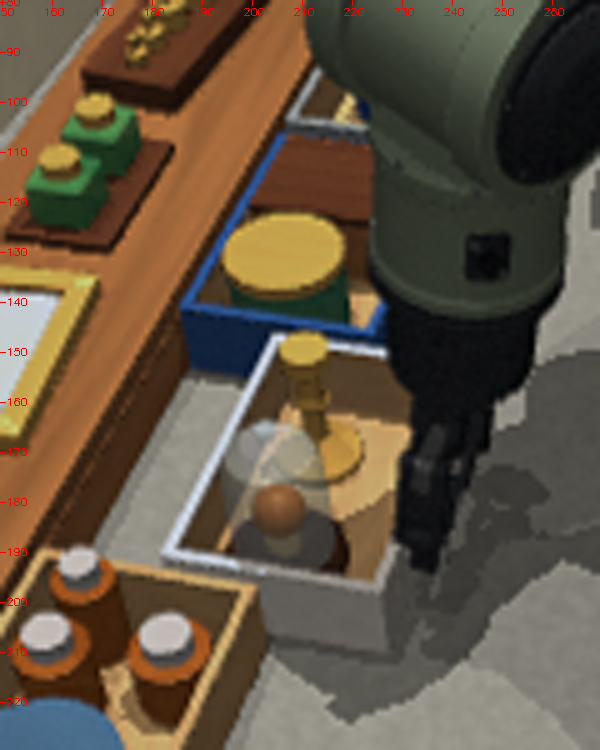

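Run:
```python
from m import *
meas({NM:(209.5,189),NP:(253.7,218.3),FP:(227,246.7),FM:(182.2,212.8)},{NP:(226.1,197.1),FP:(182.1,190.5),FM:(204.3,146.9)})
```

```text
[ 0.6194 -0.0135  0.0421] maxres 0.41 lateral off 0.0001 yaw err 0.001
[ 0.6203 -0.013   0.0549] maxres 0.64 lateral off 0.0005 yaw err 0.014
[ 0.6198 -0.0132  0.0479] maxres 0.72 lateral off 0.0004 yaw err 0.007
```

Request:
jog_arm(commands=[[0.4,0,3.5,0,0,0],[0.4,0,3.5,0,0,0],[0.4,0,3.5,0,0,0],[0.4,0,3.5,0,0,0],[0.4,0,3.5,0,0,0],[0.4,0,3.5,0,0,0],[0.4,0,3.5,0,0,0],[0.4,0,3.5,0,0,0],[0.4,0,3.5,0,0,0],[0.4,0,3.5,0,0,0],[0.4,0,3.5,0,0,0],[0.4,0,3.5,0,0,0],[0.4,0,2.5,0,0,0]])

```text
clock: 25.4
position: [0.6013, -0.0147, -0.0087]
tool_rot: [-0.248, 1.45, -0.202]
force: [-6.2, -0.6, 3.1]
grip_width: 0.0855
```

Run:
```python
from h import *
s,R=status();print(s['qpos'].round(3));P=s['position']
snap('side','s21.png',140,80,260,230,5)
snap('scene','s21b.png',145,155,265,265,6)
```

```text
t 25.4 pos [ 0.6013 -0.0147 -0.0087] F [-6.2 -0.6  3.1] grip 0.0855
[[ 0.118 -0.044  0.992]
 [-0.024  0.999  0.047]
 [-0.993 -0.03   0.117]]
[ 0.504  0.922 -0.883  1.875  1.119  0.795  0.616]
```

View pics/s21b.png

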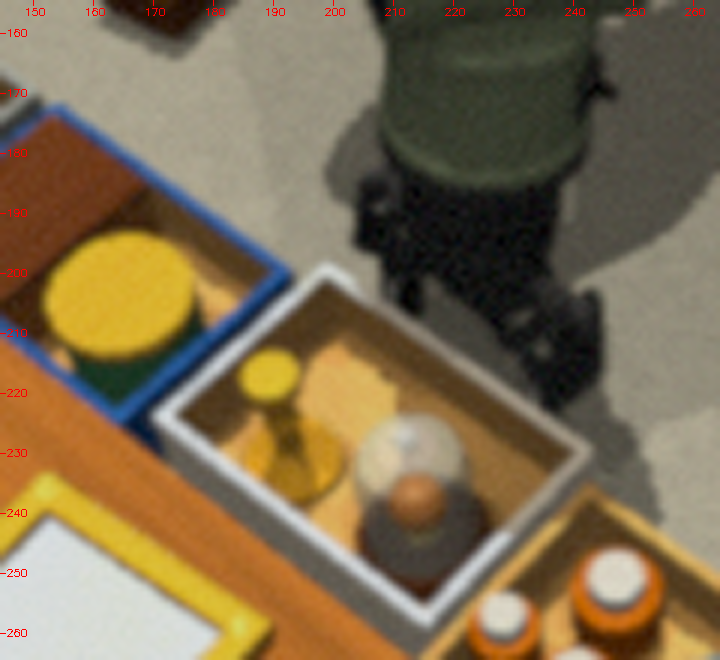

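View pics/s21.png

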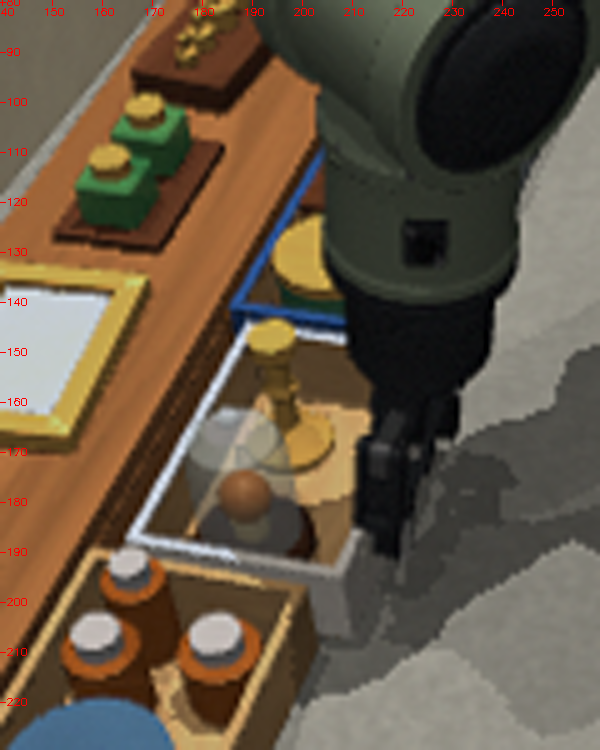

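Run:
```python
from m import *
meas({NM:(198.7,198.7),NP:(243.2,230),FP:(215.5,259),FM:(170.3,223.3)},{NP:(208.5,193.9),FP:(164.9,187.5),FM:(188.9,144.1)})
```

```text
[ 0.6682 -0.011   0.038 ] maxres 0.65 lateral off 0.0006 yaw err -0.003
[ 0.6687 -0.0118  0.0553] maxres 0.39 lateral off -0.0002 yaw err 0.014
[ 0.6682 -0.0112  0.0456] maxres 0.85 lateral off 0.0004 yaw err 0.005
```

Request:
jog_arm(commands=[[0.25,0,2,0,0,0],[0.25,0,2,0,0,0],[0.25,0,2,0,0,0],[0.25,0,2,0,0,0],[0.25,0,2,0,0,0],[0.25,0,2,0,0,0]])

```text
clock: 26.1
position: [0.6139, -0.0141, -0.0087]
tool_rot: [-0.25, 1.45, -0.204]
force: [-5.1, 0.1, 2.1]
grip_width: 0.0855
```

Request:
jog_arm(commands=[[0.2,0,1.5,0,0,0],[0.2,0,1.5,0,0,0]])

```text
clock: 26.3
position: [0.6172, -0.014, -0.0087]
tool_rot: [-0.25, 1.45, -0.204]
force: [-5.2, 0.1, 3.4]
grip_width: 0.0856
```

Request:
jog_arm(commands=[[0.2,0,1.5,0,0,0]])

```text
clock: 26.4
position: [0.6189, -0.0139, -0.0087]
tool_rot: [-0.25, 1.45, -0.204]
force: [-6.1, -0.8, 2.6]
grip_width: 0.0852
```

Request:
jog_arm(commands=[[0.2,0,1.5,0,0,0]])

```text
clock: 26.5
position: [0.6196, -0.0137, -0.0089]
tool_rot: [-0.254, 1.451, -0.209]
force: [-19.5, -0.8, 13.7]
grip_width: 0.0854
```

Run:
```python
from h import *
s,R=status();print(s['moment'])
snap('side','s22.png',140,100,240,210,7)
snap('scene','s22b.png',145,175,255,275,7)
```

```text
t 26.5 pos [ 0.6196 -0.0137 -0.0089] F [-19.5  -0.8  13.7] grip 0.0854
[[ 0.116 -0.044  0.992]
 [-0.025  0.999  0.047]
 [-0.993 -0.03   0.115]]
[-0.12504746  3.70896377 -0.28678037]
```

View pics/s22b.png

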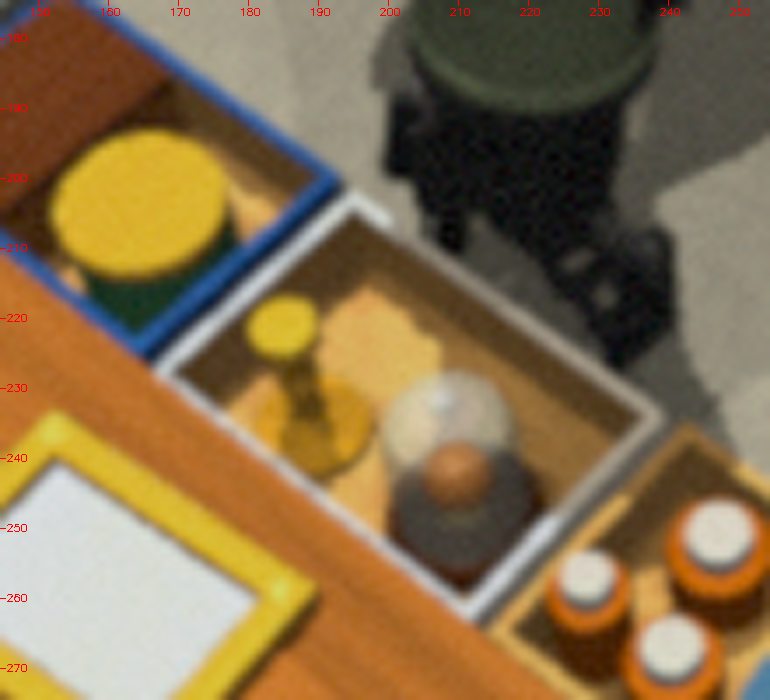

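View pics/s22.png

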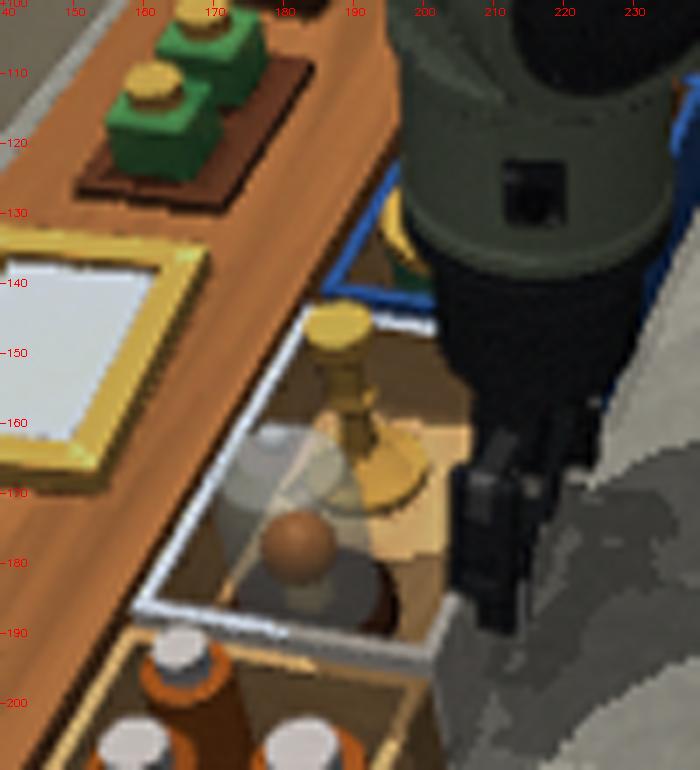

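Request:
jog_arm(commands=[[0.1,0,0.7,0,0,0]])

```text
clock: 26.7
position: [0.6195, -0.0137, -0.009]
tool_rot: [-0.261, 1.453, -0.216]
force: [-11.7, -1.5, 7.0]
grip_width: 0.0854
```

Run:
```python
from h import *
s,R=status();print(s['moment'])
```

```text
t 26.7 pos [ 0.6195 -0.0137 -0.009 ] F [-11.7  -1.5   7. ] grip 0.0854
[[ 0.115 -0.044  0.992]
 [-0.025  0.999  0.047]
 [-0.993 -0.03   0.114]]
[-0.28331394  2.26082399 -0.23759029]
```

Request:
jog_arm(commands=[[0.2,0,1.6,0.008,0,0]])

```text
clock: 26.8
position: [0.6197, -0.0134, -0.0092]
tool_rot: [-0.26, 1.455, -0.222]
force: [-23.1, -1.2, 14.5]
grip_width: 0.0852
```

Request:
jog_arm(commands=[[0.2,0,1.6,-0.008,0,0]])

```text
clock: 26.9
position: [0.6195, -0.0135, -0.0095]
tool_rot: [-0.284, 1.458, -0.238]
force: [-22.6, -2.2, 15.0]
grip_width: 0.0857
```

Request:
jog_arm(commands=[[0,0,-3,0,0,0],[0,0,-5,0,0,0],[-1,0,-10,0,0,0],[-2,0,-20,0,0,0],[-3,0,-25,0,0,0],[-10,0,-25,0,0,0],[-30,0,-10,0,0,0],[-40,0,-10,0,0,0],[-40,0,0,0,0,0],[-40,0,0,0,0,0]])

```text
clock: 27.9
position: [0.4843, -0.0141, 0.1439]
tool_rot: [-0.28, 1.462, -0.232]
force: [1.9, -1.0, 0.2]
grip_width: 0.0855
```

Run:
```python
from h import *
s,R=status()
snap('side','s23.png',140,100,240,210,7)
snap('scene','s23b.png',145,175,255,275,7)
snap('scene','s23c.png',step=50)
```

```text
t 27.9 pos [ 0.4843 -0.0141  0.1439] F [ 1.9 -1.   0.2] grip 0.0855
[[ 0.106 -0.046  0.993]
 [-0.025  0.998  0.049]
 [-0.994 -0.03   0.104]]
```

View pics/s23b.png

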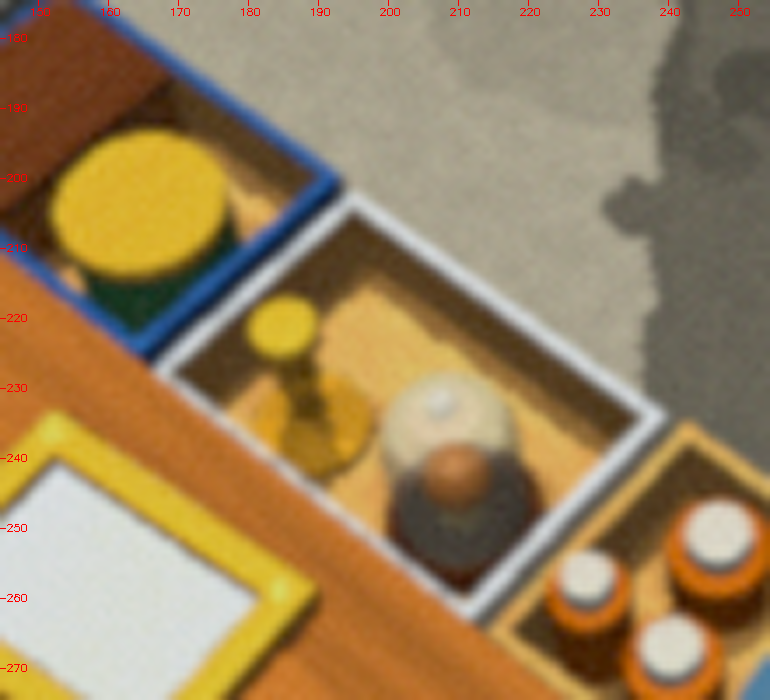

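View pics/s23.png

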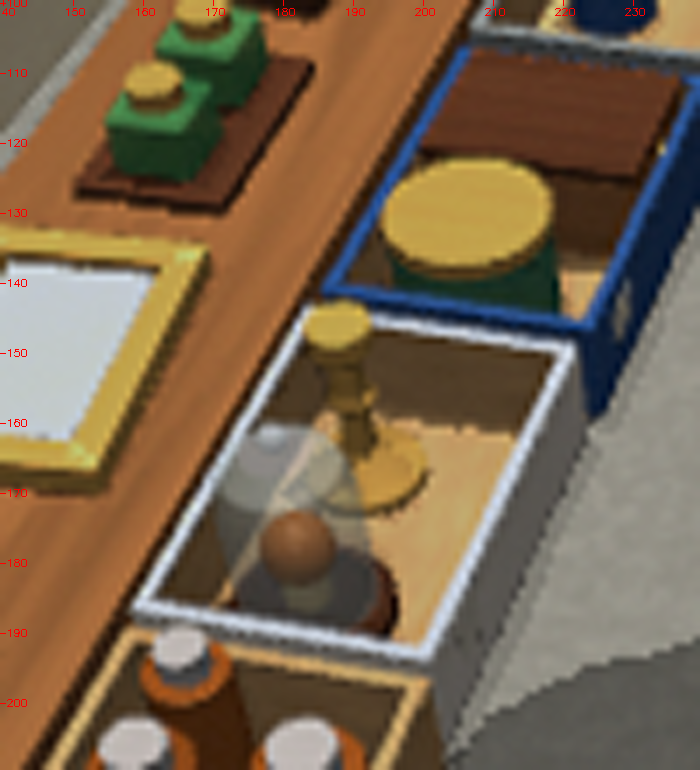

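View pics/s23c.png

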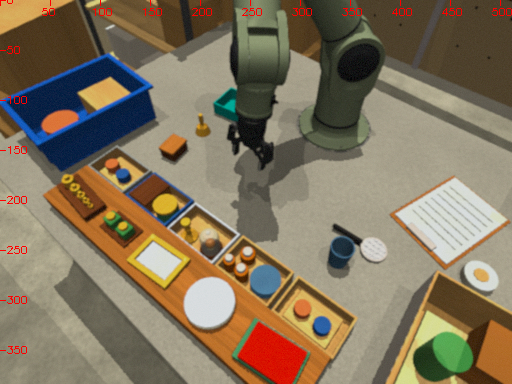

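Run:
```python
from m import *
meas({NM:(194.5,202.1),NP:(239.8,233.4),FP:(211.6,263.1),FM:(166.4,227.4)},{NM:(221.9,148.8),NP:(200.9,193.8),FP:(158.4,186.4),FM:(182.8,143.5)})
im={n:grab_frame(n) for n in('side','scene')}
# riser front top edge: predict line and search gradient of wood along image-normal
for n,C in(('side',D),('scene',S)):
  g=cv2.GaussianBlur(im[n],(3,3),0).astype(float); wood=g[:,:,0]-g[:,:,2]
  u=np.array([np.cos(.041),np.sin(.041)]);v=np.array([-u[1],u[0]]);o=np.array([.746,-.009])
  pts=[]
  for t in np.arange(-.4,.401,.02):
    s=np.arange(-.03,.03,.0005);P=np.array([[*(o+t*v+q*u),.06] for q in s]);uv=proj(C,P).astype(np.float32)
    lum=cv2.remap(wood.astype(np.float32),uv[:,0:1].copy(),uv[:,1:2].copy(),1)[:,0]
    gr=np.gradient(cv2.GaussianBlur(lum[:,None],(1,9),0)[:,0]);i=gr.argmax();pts.append((t,s[i],gr[i]))
  pts=np.array(pts);from numpy import polyfit
  ok=np.ones(len(pts),bool)
  for _ in range(6):
    p=polyfit(pts[ok,0],pts[ok,1],1);r=pts[:,1]-np.polyval(p,pts[:,0]);ok=np.abs(r)<max(.0015,1.5*np.median(np.abs(r)))
  print(n,'edge offset mm',p[1]*1e3,'yaw',.041-p[0],ok.sum(),len(ok));print((pts[:,1]*1e3).round(1))
```

```text
[ 0.6844 -0.0103  0.0472] maxres 0.55 lateral off 0.0007 yaw err 0.006
[ 0.687  -0.0091  0.0454] maxres 0.26 lateral off 0.0017 yaw err 0.004
[ 0.6858 -0.0094  0.0472] maxres 1.02 lateral off 0.0015 yaw err 0.006
side edge offset mm -0.432110091743093 yaw 0.038291284403669724 25 41
[ -1.5  -1.5  -1.   -0.5  -1.   -1.   -0.5  -6.   -6.5  -6.5  -5.5  -5.5
  -6.   -7.   -5.5  -6.    0.5  -2.   -1.5  -1.5  -2.   -2.5  -2.   -2.
  -2.   -0.5   1.    1.    0.5   1.    0.5 -27.5 -22.5 -26.5   0.5   0.5
   1.    0.5   1.    0.5   0.5]
scene edge offset mm 1.663149461672264 yaw 0.0384510033804248 29 41
[  1.    1.    1.  -27.    1.    1.5  -1.5   0.5   0.    0.    1.    0.5
   0.5   1.5   0.5   0.5   1.5   2.    3.    3.    2.    3.    2.5   2.
   2.    1.  -28.   -6.5 -26.5  -6.   -6.  -13.5  -6.5  -8.5   3.    1.5
   3.    2.  -25.    2.   28. ]
```

Run:
```python
from h import *
to((.54,-.014,-.009),6)
```

```text
t 28.15 pos [ 0.4852 -0.0147  0.1423] F [ 0.2 -0.3 -0.8] grip 0.0855
[[ 0.106 -0.045  0.993]
 [-0.025  0.999  0.048]
 [-0.994 -0.03   0.105]]
tool shift total [156.3   2.9  38.6] per row [26.04  0.48  6.43]
```

Request:
jog_arm(commands=[[26,0.5,6.5,0.022,0,0],[26,0.5,6.5,0,0,0],[26,0.5,6.5,0,0,0],[26,0.5,6.5,0,0,0],[26,0.5,6.5,0,0,0],[22,0.5,6.5,0,0,0],[0,0,0,0,0,0]])

```text
clock: 28.85
position: [0.5363, -0.0139, -0.019]
tool_rot: [-0.284, 1.472, -0.257]
force: [0.3, 0.0, -0.6]
grip_width: 0.0854
```

Run:
```python
from h import *
to((.605,-.012,-.009),10)
```

```text
t 28.85 pos [ 0.5363 -0.0139 -0.019 ] F [ 0.3  0.  -0.6] grip 0.0854
[[ 0.096 -0.025  0.995]
 [-0.025  0.999  0.028]
 [-0.995 -0.028  0.095]]
tool shift total [-3.4 -0.2 69.4] per row [-0.34 -0.02  6.94]
```

Request:
jog_arm(commands=[[-0.4,0,8,0,0,0],[-0.4,0,8,0,0,0],[-0.4,0,8,0,0,0],[-0.4,0,8,0,0,0],[-0.4,0,8,0,0,0],[-0.4,0,8,0,0,0],[0.2,0,6,0,0,0],[0.2,0,6,0,0,0],[0.2,0,3,0,0,0]])

```text
clock: 29.75
position: [0.604, -0.0117, -0.0077]
tool_rot: [-0.276, 1.47, -0.249]
force: [-0.6, -0.6, 0.3]
grip_width: 0.0851
```

Request:
jog_arm(commands=[[0.2,0,2,0,0,0],[0.2,0,2,0,0,0]])

```text
clock: 29.95
position: [0.6082, -0.0115, -0.0079]
tool_rot: [-0.276, 1.471, -0.249]
force: [-0.8, 0.3, -0.1]
grip_width: 0.0853
```

Request:
jog_arm(commands=[[0.2,0,2,0,0,0],[0.2,0,2,0,0,0]])

```text
clock: 30.15
position: [0.6122, -0.0114, -0.008]
tool_rot: [-0.278, 1.471, -0.251]
force: [-0.5, 0.3, 0.7]
grip_width: 0.0853
```

Request:
jog_arm(commands=[[0.1,0,1.5,0,0,0],[0.1,0,1.5,0,0,0]])

```text
clock: 30.35
position: [0.6154, -0.0113, -0.008]
tool_rot: [-0.279, 1.471, -0.252]
force: [-0.2, 0.5, 0.1]
grip_width: 0.0852
```

Request:
jog_arm(commands=[[0.1,0,1.5,0,0,0]])

```text
clock: 30.45
position: [0.617, -0.0113, -0.0079]
tool_rot: [-0.28, 1.471, -0.252]
force: [0.3, -0.3, -0.6]
grip_width: 0.0855
```

Request:
jog_arm(commands=[[0.1,0,1.5,0,0,0]])

```text
clock: 30.55
position: [0.6183, -0.0113, -0.008]
tool_rot: [-0.283, 1.472, -0.255]
force: [-9.1, 0.1, 3.3]
grip_width: 0.0855
```

Request:
jog_arm(commands=[[0.1,0,1.5,0,0,0]])

```text
clock: 30.65
position: [0.6184, -0.0113, -0.0082]
tool_rot: [-0.296, 1.474, -0.268]
force: [-18.9, -2.8, 14.2]
grip_width: 0.0858
```

Request:
jog_arm(commands=[[0.1,0,1.5,0,0,0]])

```text
clock: 30.75
position: [0.6182, -0.011, -0.0084]
tool_rot: [-0.31, 1.477, -0.281]
force: [-14.3, -1.5, 9.5]
grip_width: 0.0854
```

Request:
jog_arm(commands=[[0,0,-3,0,0,0],[0,0,-5,0,0,0],[-1,0,-10,0,0,0],[-2,0,-20,0,0,0],[-3,0,-25,0,0,0],[-10,0,-25,0,0,0],[-30,0,-10,0,0,0],[-40,0,-10,0,0,0],[-40,0,0,0,0,0],[-40,0,0,0,0,0],[0,0,0,0,0,0]])

```text
clock: 31.85
position: [0.4838, -0.0103, 0.1508]
tool_rot: [-0.35, 1.48, -0.32]
force: [0.6, -0.9, -1.0]
grip_width: 0.0852
```

Run:
```python
from h import *
s,R=status()
snap('side','s24.png',140,100,240,210,7)
snap('scene','s24b.png',145,175,255,275,7)
```

```text
t 31.85 pos [ 0.4838 -0.0103  0.1508] F [ 0.6 -0.9 -1. ] grip 0.0852
[[ 0.086 -0.029  0.996]
 [-0.029  0.999  0.031]
 [-0.996 -0.031  0.085]]
```

View pics/s24b.png

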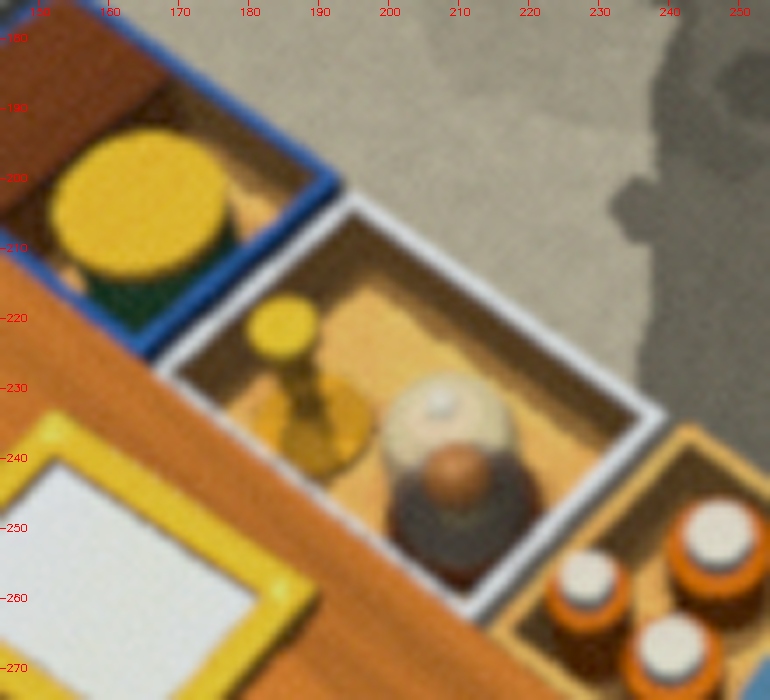

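View pics/s24.png

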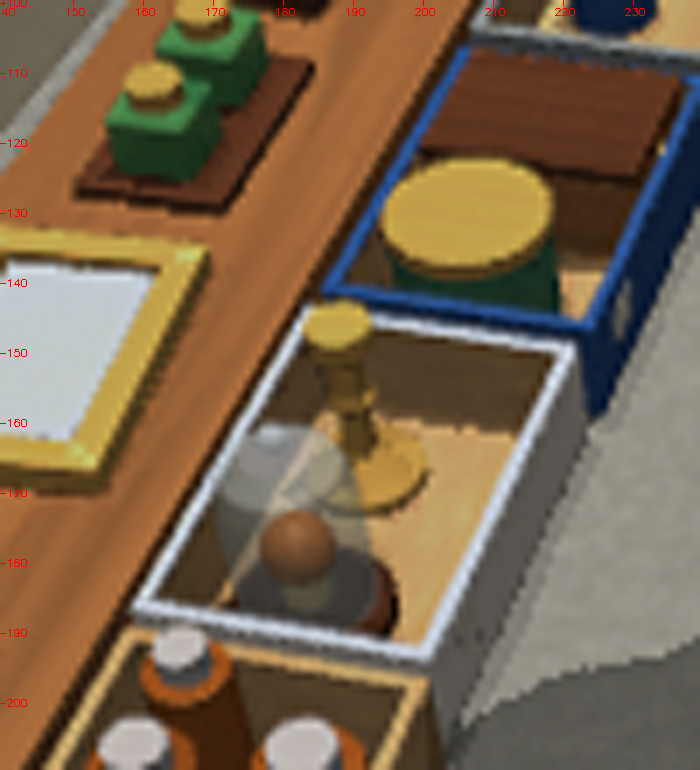

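Run:
```python
from h import *
S,D=cam('scene'),cam('side')
for n,C in(('scene',S),('side',D)):
  a=cv2.cvtColor(cv2.imread(f'pics/{n}0.png'),6).astype(np.float32);b=cv2.cvtColor(np.ascontiguousarray(grab_frame(n)[:,:,::-1]),6).astype(np.float32)
  for k,X in dict(blue=(.69,-.202,.05),brown=(.675,.18,.05),pot=None,box=(.51,-.345,.03),bell=(.37,-.335,.04)).items():
    u=proj(C,X)[0] if X else ((341,252) if n=='scene' else (218,293))
    x,y=map(int,u);sl=np.s_[y-18:y+18,x-18:x+18]
    print(n,k,np.round(cv2.phaseCorrelate(a[sl],b[sl]),2) if 0 else [np.round(v,2) for v in cv2.phaseCorrelate(a[sl].copy(),b[sl].copy())])
print(observe()['force'].round(1)); bot.job_done()
```

```text
scene blue [array([-0.08,  0.01]), np.float64(0.97)]
scene brown [array([ 0.05, -0.04]), np.float64(0.99)]
scene pot [array([0.01, 0.09]), np.float64(0.99)]
scene box [array([-0.03,  0.08]), np.float64(0.92)]
scene bell [array([ 0.2 , -0.06]), np.float64(0.54)]
side blue [array([ 0.01, -0.02]), np.float64(1.0)]
side brown [array([ 0.01, -0.01]), np.float64(1.0)]
side pot [array([-0.  , -0.03]), np.float64(0.99)]
side box [array([-0.31,  0.4 ]), np.float64(0.49)]
side bell [array([0.05, 0.04]), np.float64(0.96)]
[ 0.  -0.3 -0.7]
the job is handed in; nothing more can be done
```

The white tray is in the gap between the blue and brown trays, against the riser, and I handed the job in at about 32 s. I nudged it sideways with the closed fingertips. Then I opened the fingers, pushed its near face until it met the riser, and pulled the hand back.

**Seating:** the arm met firm resistance at the end (about 23 N at most). A second light push on the left side gave no visible movement, so I take both far corners to be home.

**Tray position:** camera fits put it within about 2 mm of the middle of the gap. It looked turned about 0.046 rad against the riser's 0.038. That small mismatch is within the fit's own scatter, but I could not rule out a gap of about 1 mm at one corner.

**Dome and candlestick:** both are upright in the final pictures, and I saw no contact.

**Other things on the table:** the neighbouring trays, pen pot, box and bell matched their starting pictures to within half a pixel. The match was weak for the bell in the scene view and the box in the side view, but the other camera was good for each. I did not check the magnifier this way, though it looks unmoved.

**What went wrong on the way:**
- **Short fingertips:** they sit about 30 mm short of where the stated tool frame puts them. On my first side approach they passed over the tray's rim and came close to the candlestick. I backed off with no contact force measured and corrected the height from the pictures.
- **Joint ranges:** near the tray, joints 4, 6 and 7 came to the ends of their ranges. Joint 4 read 2.432 against a limit of 2.43, so it may have just passed it. I flipped the wrist to get clear.

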